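# Pack the game pieces into the organizer

### The arm

A 6-joint arm with a two-finger parallel gripper is mounted at the origin on the work surface. World frame = base frame: x ahead of the robot, y to its left, z up, the work surface at z = 0. Lengths are in m, angles in degrees, forces in N, time in s.
With the tool pointing down it reaches from about 0.25 to 0.725 m from the base axis. Payload 4 kg.
Tool frame: the origin (TCP) lies on the mounting face of the last link; the fingertips stand 173 mm ahead of it and the grasp point (between the pads) lies 155 mm ahead of it; z points along the fingers, y is the direction in which the jaws open and shut (so a half turn about z gives the same grasp; the last joint's range is limited). The gripper opens to 85 mm and grips with 20 to 120 N. Pads are 22 mm wide; open, the fingers measure 114 mm over their backs; the gripper's body (76 mm by 85 mm) begins 54 mm behind the grasp point. The pads swing forward as they close: fully open they stand 13 mm farther back than shut.
Start: joints at [68.64, 13.785, 0.286, 76.501, 0, 90], TCP at [0.182, 0.466, 0.405] pointing down, gripper open.
Joint ranges: [-155.79, 155.79], [-60.16, 107.12], [-62.33, 73.08], [-114, 123.19], [-81.49, 82.49], [-180, 180]. Speed limits (degrees/s): [159.86, 159.86, 180, 180, 180, 180].

### API

Orientations are given as a 3x3 rotation matrix whose columns are the frame's x, y, z axes.
In Python, from bench import bot gives the robot as it stands. The module is installed in compiled form; this text tells all that it offers.
- The arm moves only by the tool play_rows, never from a script. Its argument "rows" is a list of rows, each a list of 7 numbers: the shift along the tool's x, y, z in mm, then the turn, a rotation vector about the tool's x, y, z in degrees, then the opening, from 0 (shut) to 1 (fully open). In form: [[dx, dy, dz, wx, wy, wz, jaw], ...]. A call has exactly 5 rows; each row shifts and turns the commanded pose from where the row before left it, along the tool's axes as they then stand; what a row does not reach is not made up. A row lasts 1/10 s, in which the tool goes at most 50 mm and 8.59 degrees, less where a joint would pass 70% of its speed; a pose out of reach is approached as far as the arm can. A call with a gripper value outside its range is refused whole. The fingers move at their own pace and stop on an object; "grip_force" is the grip in N (left out, the last holds). Time passes only in rows, so rows that do not move let the fingers close, or fill a call up. It gives the time, the measured TCP pose, the force and the opening at its end, in the units of the state.
- bot.get_obs(): the state, without advancing time (a new reading comes with each control period).
- bot.get_image(name): name is "scene" or "top" or "wrist"; returns a dict with "image" (400x640x3 uint8, red, green, blue), "vfov" (degrees; the focal length in pixels is half the picture's height over the tangent of half this angle, whatever the lens; pixels are square), "cx", "cy" (the principal point, pixels), "R" (3x3) and "t" (3): a world point X has camera coordinates R X + t. Camera axes: x right, y down, z forward; pixel columns grow to the right and rows downward; lengths in m; the calibration is good to about 2 mm. The wrist camera is an equidistant fisheye: a pixel r from the principal point sees the ray r / f radians off the axis. A picture is of the moment at which its call begins. There is no depth.
- bot.hand_in(): hands the job in, once; it reports no verdict.
Trained networks look in a picture, given as the dict that the camera call returned (one of the last four; its "shot" number tells which), for a name from the list of things; names that differ only in an ending like _2 or _b are one class to them, and where a whole thing is asked for, a point or a joint stands for the part that bears it (a point fixed in the world has none). Each returns a list of dicts, best first, with "p" (0 to 1); they miss things now and then, are a little off and sometimes report something else, mostly with a low value. They report only what shows in the picture. A call takes as long as a camera call. They do not tell look-alikes from the thing itself.
- bot.look_for(label, picture): "extent" ([left, top, right, bottom] as shares, 0 to 1, of the picture: columns of its width, rows of its height, round what is visible of it).
- bot.regions_of(label, picture): "pixels" (400x640 bool, what is visible of it) and "extent" ([left, top, right, bottom] as shares, 0 to 1, of the picture: columns of its width, rows of its height, round what is visible of it).
- bot.spot_point(label, picture): "at" ([row, column] as shares, 0 to 1, of the picture: columns of its width, rows of its height: a listed point, or the origin of a listed thing).
The state is a dict: "time": time; "joints": joint angles; "joint_vel": joint speeds; "joint_efforts": joint torques, N m; "eef_pos": TCP position; "tcp_rot": TCP orientation; "wrist_force": force on the tool from outside, world axes, zero at the start; "ft_torque": the same for the moment, N m; "grip_width": opening from 0.0 (shut) to 1.0 (fully open).
Only numpy, scipy, OpenCV 4.12 (cv2) and the standard library are available. Lean on these libraries where they do the work, as an engineer would, in place of code of your own. Each camera call takes 0.05 s, during which the arm holds its last target.

### The job

Pack the game away in the white organizer: stand the pawn upright in the square well, lay the rectangular wooden block flat in the long well, and lay the large solid counter flat in the round well with the small counter lying centred on top of it. The drawer knob, the door wedge and the curtain ring are not part of the game: leave them standing where they are.

Things in the scene. Friction and masses are not known exactly. Their poses are not given: they have to be found in the camera images.
- pawn: Silver aluminium game pawn, standing upright: round foot 32 mm diameter and 10 mm thick, narrow waist, round head 24 mm diameter between heights 48 and 56 mm, 64 mm tall in all. Origin at the centre of its underside, z up its axis. Goes into the square well.
- block: Plain wooden tower block, a full rectangular bar 75 x 25 x 18 mm lying flat. Origin at the centre of its underside, x along its 75 mm length, y along its 25 mm width, z up. Goes into the long well.
- large_counter: Large solid wooden counter, a disc 40 mm in diameter and 18 mm thick without a hole, lying flat. Origin at the centre of its underside, z up. Goes into the round well.
- small_counter: Small solid wooden counter, a disc 28 mm in diameter and 16 mm thick, lying flat. Origin at the centre of its underside, z up. Goes on top of the large counter.
- long_well: Insert with a long rectangular well, 91 mm along its x by 41 mm along its y. One of three fixed inserts, 106 (x) x 68 (y) mm, side by side in any order in a fixed white tray 116 x 222 mm, rim 16 mm above the table, open flap lying flat behind it. Origin: centre of the insert's underside, 4 mm above the table; the well is centred on it, its grey floor at z = 6 mm and its white rim at z = 12 mm (6 mm deep).
- round_well: Insert with a round well of 57 mm diameter. One of three fixed inserts, 106 (x) x 68 (y) mm, side by side in any order in a fixed white tray 116 x 222 mm, rim 16 mm above the table, open flap lying flat behind it. Origin: centre of the insert's underside, 4 mm above the table; the well is centred on it, its grey floor at z = 6 mm and its white rim at z = 12 mm (6 mm deep).
- square_well: Insert with a square well, 50 x 50 mm. One of three fixed inserts, 106 (x) x 68 (y) mm, side by side in any order in a fixed white tray 116 x 222 mm, rim 16 mm above the table, open flap lying flat behind it. Origin: centre of the insert's underside, 4 mm above the table; the well is centred on it, its grey floor at z = 6 mm and its white rim at z = 12 mm (6 mm deep).
- drawer_knob: Aluminium drawer knob standing on its 22 mm foot, with a narrow stem and a wide flat top 32 mm in diameter, 33 mm tall. Origin at the centre of its underside. Household look-alike, not part of the game: stays where it is.
- door_wedge: Stubby wooden door wedge, 53 mm long, 30 mm wide, sloping from about 4 mm thick at its -x end to 24 mm at its +x end. Origin at the centre of its underside, x along its length. Household look-alike, not part of the game: stays where it is.
- curtain_ring: Wooden curtain ring lying flat, 40 mm outside diameter, 18 mm thick, with a 22 mm hole right through. Origin at the centre of its underside. Household look-alike, not part of the game: stays where it is.
There are look-alikes about, which are no part of the job. What is shaped like the long_well but blue is not meant. Leave any pink look-alike of the small_counter alone.

How it is judged (in metres and radians):
At the end, for the whole second after the job is handed in: Pawn, block and large counter rest on the floor of their wells (height within 3 mm, tilt under 0.1 rad, centre within 14, 14 and 11 mm), the small counter flat on the large one, centres within 10 mm; all released and at rest; knob, wedge and ring within 20 mm of their start (horizontal distance between pawn and square_well below 0.014 m and z of pawn in the frame of square_well between 0.003 and 0.009 m and angle between each of pawn, block, large_counter, small_counter's own z axis and vertical below 0.1 rad and horizontal distance between block and long_well below 0.014 m and z of block in the frame of long_well between 0.003 and 0.009 m and horizontal distance between large_counter and round_well below 0.011 m and z of large_counter in the frame of round_well between 0.003 and 0.009 m and horizontal distance between small_counter and large_counter below 0.01 m and z of small_counter in the frame of large_counter between 0.015 and 0.021 m and linear speed of each of pawn, block, large_counter, small_counter below 0.01 m/s and angular speed of each of pawn, block, large_counter, small_counter below 0.1 rad/s and distance of each of drawer_knob, door_wedge, curtain_ring from where it was at the start of the episode below 0.02 m); the robot touches nothing.
It fails at once if a look-alike (drawer knob, door wedge or curtain ring) is moved more than 20 mm or tipped over (distance of any of drawer_knob, door_wedge, curtain_ring from where it was at the start of the episode above 0.02 m or angle between any of drawer_knob, door_wedge, curtain_ring's own z axis and vertical above 0.5 rad).
It also fails if it takes over 99 s, if anything falls off the work surface, if the arm or the gripper's body presses on something with over 40 N, if the wrist force passes 120 N, or if a joint passes its speed limit or range.

## Working session

There is one attempt and no reset: what is moved stays moved. The work goes in short steps, Python scripts to look and compute and a tool call to move; the robot and the scene stay as the last step left them, time stands still between calls to the robot, and variables do not carry over. Pictures are saved under pics/ and viewed, and the job is handed in when it is done.

Besides the shell and the picture viewer there is one more tool, called after "Call:" in YAML: its name, and indented under it one key for each argument. play_rows: Moves the arm, as the interface text tells. Its arguments: {"type":"object","properties":{"rows":{"type":"array"},"grip_force":{"type":"number"}},"required":["rows"]}

```bash
ls; mkdir -p pics
python3 - <<'E'
from bench import bot
import cv2
o=bot.get_obs(); print(o)
for n in ("scene","top","wrist"):
    p=bot.get_image(n); cv2.imwrite(f"pics/{n}0.png",p["image"][:,:,::-1]); print(n,p["vfov"],p["cx"],p["cy"],p["R"],p["t"])
E
```

```text
pics
{'time': 0.0, 'joints': array([6.86401549e+01, 1.38337643e+01, 2.11505056e-01, 7.65016139e+01,
       1.88977722e-03, 9.00005066e+01]), 'joint_vel': array([ 0.00294532, -0.01717513, -0.06485909,  0.00084936,  0.06429906,
        0.02114145]), 'joint_efforts': array([ 1.20916768e-03, -3.72313356e+01,  2.52410156e+01,  1.68952032e-02,
        1.80220686e-04, -9.54965174e-07]), 'eef_pos': array([0.18200758, 0.46540021, 0.4037842 ]), 'tcp_rot': array([[-9.31308059e-01,  3.64231562e-01, -8.18167365e-04],
       [ 3.64232479e-01,  9.31305908e-01, -2.00147526e-03],
       [ 3.29636412e-05, -2.16199316e-03, -9.99997662e-01]]), 'wrist_force': array([-0.45641404,  0.24112357,  0.40319001]), 'ft_torque': array([-0.03755221, -0.0161422 , -0.02420826]), 'grip_width': 1.0000399708480707}
scene 55.20243355916816 321.28010875708225 202.49331768220713 [[ 0.23862297  0.97099949 -0.01480076]
 [ 0.8106461  -0.20756179 -0.54751348]
 [-0.53470738  0.11865111 -0.83666596]] [-0.17751339 -0.4027478   1.2726955 ]
top 47.06314081761045 315.37674925856834 196.93118705919318 [[-0.02492732 -0.99953449 -0.01759072]
 [-0.99609777  0.02632414 -0.08423935]
 [ 0.08466319  0.01542221 -0.99629027]] [0.06469542 0.52069594 1.46423353]
wrist 65.70646984690485 317.5018199178513 193.32005846802767 [[ 0.3639401   0.93141661 -0.00327052]
 [ 0.88841249 -0.34607778  0.30158485]
 [ 0.27976929 -0.1126644  -0.95343373]] [-0.49835953 -0.03852608  0.37940527]
```

View pics/scene0.png

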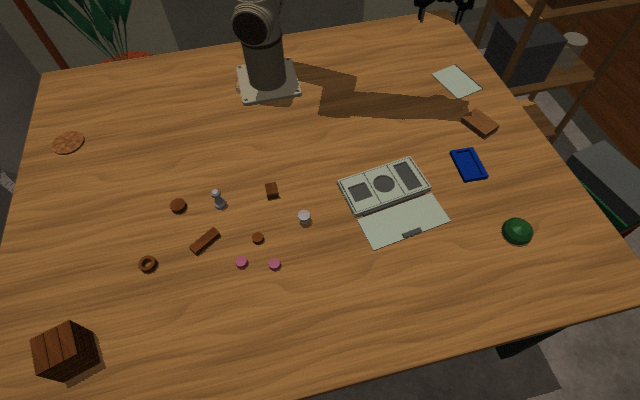

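View pics/top0.png

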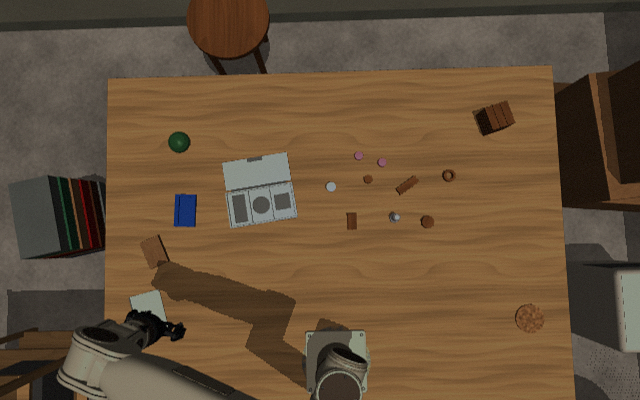

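View pics/wrist0.png

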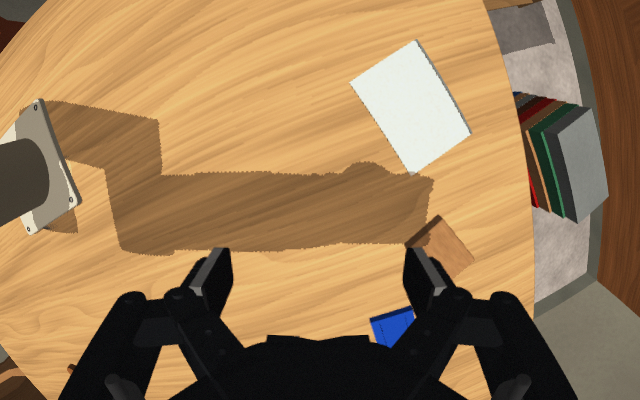

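```bash
cat > h.py <<'E'
import numpy as np, cv2
from bench import bot
def ray(p,u,v):
    H=400; f=H/2/np.tan(np.radians(p["vfov"])/2)
    d=np.array([u-p["cx"],v-p["cy"]])
    if p.get("fish"):
        r=np.hypot(*d); a=r/f; c=np.array([*(np.sin(a)*d/max(r,1e-9)),np.cos(a)])
    else: c=np.array([*(d/f),1.])
    R=np.array(p["R"]);t=np.array(p["t"])
    return -R.T@t, R.T@c
def hit(p,u,v,z):
    o,d=ray(p,u,v); return (o+d*(z-o[2])/d[2])
def proj(p,X):
    c=np.array(p["R"])@np.asarray(X)+p["t"]; f=200/np.tan(np.radians(p["vfov"])/2)
    if p.get("fish"):
        r=np.hypot(c[0],c[1]); a=np.arctan2(r,c[2]); return np.array([p["cx"]+f*a*c[0]/r,p["cy"]+f*a*c[1]/r])
    return np.array([p["cx"]+f*c[0]/c[2],p["cy"]+f*c[1]/c[2]])
def get(n):
    p=bot.get_image(n); p["fish"]=(n=="wrist"); return p
def save(p,name,crop=None,k=1):
    im=p["image"][:,:,::-1]
    if crop: x0,y0,x1,y1=crop; im=im[y0:y1,x0:x1]
    cv2.imwrite("pics/"+name,cv2.resize(im,None,fx=k,fy=k,interpolation=cv2.INTER_CUBIC))
E
python3 - <<'E'
from h import *
zt={"pawn":.056,"block":.018,"large_counter":.018,"small_counter":.016,"long_well":.012,"round_well":.012,"square_well":.012,"drawer_knob":.033,"door_wedge":.012,"curtain_ring":.018}
for n in ("scene","top"):
    p=get(n)
    save(p,n+"c.png",(130,160,450,280) if n=="scene" else (215,135,475,245),2.4)
    for l in zt:
        for f in (bot.regions_of,bot.spot_point):
            for r in f(l,p)[:4]:
                if r["p"]<.2: continue
                if "at" in r: 
                    v,u=r["at"][0]*400,r["at"][1]*640; z={"long_well":.004,"round_well":.004,"square_well":.004}.get(l,0)
                else:
                    vs,us=np.nonzero(r["pixels"]); u,v=us.mean()+.5,vs.mean()+.5; z=zt[l]
                print(n,l,"pt" if "at" in r else "rg",round(r["p"],2),round(u),round(v),hit(p,u,v,z).round(4)[:2])
E
```

```text
scene pawn rg 0.55 219 200 [ 0.4765 -0.1955]
scene pawn pt 0.77 224 205 [ 0.4571 -0.192 ]
scene pawn pt 0.55 304 219 [0.5504 0.0017]
scene pawn pt 0.24 271 192 [ 0.4441 -0.066 ]
scene block rg 0.92 205 242 [ 0.5638 -0.2462]
scene block pt 0.86 203 240 [ 0.5458 -0.2531]
scene large_counter rg 0.65 179 207 [ 0.4439 -0.3041]
scene large_counter pt 0.8 180 206 [ 0.4312 -0.306 ]
scene small_counter rg 0.7 242 263 [ 0.639  -0.1661]
scene small_counter rg 0.66 275 265 [ 0.6638 -0.0921]
scene small_counter rg 0.52 259 239 [ 0.5859 -0.1183]
scene small_counter pt 0.56 260 241 [ 0.5845 -0.1164]
scene small_counter pt 0.44 243 265 [ 0.6384 -0.1671]
scene long_well rg 0.92 469 165 [0.5012 0.4791]
scene long_well rg 0.68 408 176 [0.4944 0.3016]
scene long_well pt 0.74 408 177 [0.4918 0.3045]
scene long_well pt 0.67 465 165 [0.4938 0.4736]
scene round_well rg 0.61 384 185 [0.5055 0.2311]
scene round_well pt 0.66 383 184 [0.4972 0.2327]
scene square_well rg 0.71 360 193 [0.5161 0.1611]
scene square_well pt 0.89 360 196 [0.5179 0.1605]
scene drawer_knob pt 0.5 302 221 [ 0.5541 -0.0038]
scene door_we
[... 759 characters left out ...]
 0.6334 -0.1666]
top long_well rg 0.78 240 209 [0.4912 0.2973]
top long_well rg 0.61 186 210 [0.491  0.4766]
top long_well pt 0.76 186 208 [0.4988 0.4791]
top round_well rg 0.63 262 204 [0.5033 0.2269]
top round_well rg 0.38 331 186 [ 5.561e-01 -4.000e-04]
top round_well pt 0.87 259 203 [0.5097 0.2357]
top round_well pt 0.5 447 174 [ 0.5891 -0.3798]
top square_well rg 0.68 283 200 [0.5148 0.1583]
top square_well pt 0.82 281 200 [0.5163 0.1633]
top drawer_knob rg 0.53 331 186 [ 5.536e-01 -4.000e-04]
top drawer_knob pt 0.38 243 210 [0.4857 0.2896]
top door_wedge rg 0.68 352 221 [ 0.442  -0.0651]
top door_wedge pt 0.71 352 222 [ 0.4397 -0.0672]
top curtain_ring pt 0.63 445 172 [ 0.5937 -0.3767]
```

View pics/scenec.png

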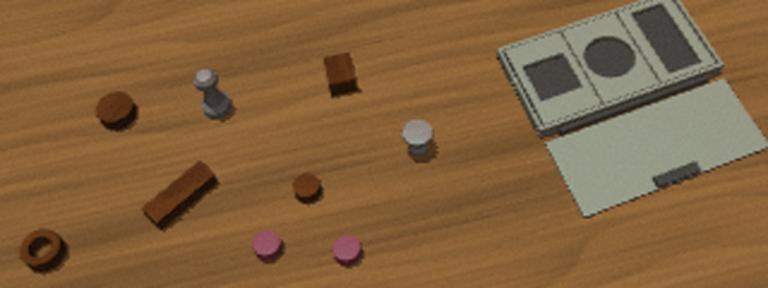

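View pics/topc.png

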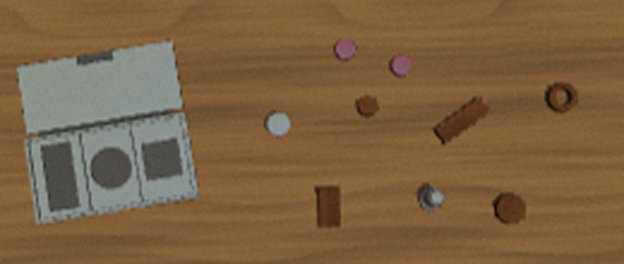

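```bash
cat >> h.py <<'E'
def plan(x,y,z,yaw=None,start=None):
    """rows to tool pos (x,y,z), tool-x yaw deg; pure geometry, tool down"""
    if start is None:
        o=bot.get_obs(); p0=np.array(o["eef_pos"]); R=np.array(o["tcp_rot"]); a0=np.degrees(np.arctan2(R[1,0],R[0,0]))
        print("t",round(o["time"],2),"pos",p0.round(4),"yaw",round(a0,2),"tilt",R[:,2].round(4),"j",o["joints"].round(0),"grip",round(o["grip_width"],3),"F",o["wrist_force"].round(1))
    else: p0=np.array(start[:3]);a0=start[3]
    if yaw is None: yaw=a0
    dyaw=(yaw-a0+180)%360-180
    d=np.array([x,y,z])-p0
    n=int(max(np.ceil(np.linalg.norm(d)/.049),np.ceil(abs(dyaw)/8.5),1)); n=int(np.ceil(n/5)*5)
    a=a0; rows=[]; p=p0.copy()
    for i in range(n):
        rem=(np.array([x,y,z])-p)/(n-i)*1000
        c,s=np.cos(np.radians(a)),np.sin(np.radians(a))
        r=[round(rem[0]*c+rem[1]*s,1),round(rem[0]*s-rem[1]*c,1),round(-rem[2],1),0,0,round(-(yaw-a if abs(yaw-a)<180 else dyaw*(n-i)/n)/(n-i),2)]
        p+=np.array([r[0]*c+r[1]*s,r[0]*s-r[1]*c,-r[2]])/1000; a-=r[5]
        rows.append(r)
    for i,r in enumerate(rows): print(r, "" if (i+1)%5 else "\n")
    return (x,y,z,yaw)
E
python3 - <<'E'
from h import *
s=plan(.42,.20,.405,180)
E
```

```text
t 2.25 pos [0.1821 0.4657 0.4047] yaw 158.64 tilt [ 0.  0. -1.] j [69. 14.  0. 76. -0. 90.] grip 1.001 F [-0.5 -0.4 -0.6]
[np.float64(-31.8), np.float64(-16.1), np.float64(-0.0), 0, 0, np.float64(-2.14)] 
[np.float64(-31.2), np.float64(-17.3), np.float64(-0.0), 0, 0, np.float64(-2.14)] 
[np.float64(-30.5), np.float64(-18.4), np.float64(-0.0), 0, 0, np.float64(-2.14)] 
[np.float64(-29.8), np.float64(-19.5), np.float64(-0.0), 0, 0, np.float64(-2.13)] 
[np.float64(-29.1), np.float64(-20.6), np.float64(-0.0), 0, 0, np.float64(-2.14)] 

[np.float64(-28.3), np.float64(-21.7), np.float64(-0.1), 0, 0, np.float64(-2.13)] 
[np.float64(-27.5), np.float64(-22.7), np.float64(-0.0), 0, 0, np.float64(-2.14)] 
[np.float64(-26.6), np.float64(-23.8), np.float64(-0.1), 0, 0, np.float64(-2.13)] 
[np.float64(-25.7), np.float64(-24.7), np.float64(-0.0), 0, 0, np.float64(-2.14)] 
[np.float64(-24.8), np.float64(-25.7), np.float64(-0.1), 0, 0, np.float64(-2.13)]
```

Call:
play_rows:
  rows:
    - [-32, -16, 0, 0, 0, -2.14, 1]
    - [-31, -17, 0, 0, 0, -2.14, 1]
    - [-30.5, -18.5, 0, 0, 0, -2.14, 1]
    - [-30, -19.5, 0, 0, 0, -2.14, 1]
    - [-29, -20.5, 0, 0, 0, -2.14, 1]

```text
time: 2.75
eef_pos: [0.3019, 0.3321, 0.4048]
tcp_rot: [[-0.983, 0.183, 0.0], [0.183, 0.983, 0.0], [-0.0, 0.0, -1.0]]
wrist_force: [0.8, -0.4, -0.7]
grip_width: 1.003
```

Call:
play_rows:
  rows:
    - [-28, -22, 0, 0, 0, -2.14, 1]
    - [-27.5, -22.5, 0, 0, 0, -2.14, 1]
    - [-26.5, -24, 0, 0, 0, -2.14, 1]
    - [-26, -25, 0, 0, 0, -2.14, 1]
    - [-25, -26, 0, 0, 0, -2.14, 1]

```text
time: 3.25
eef_pos: [0.4211, 0.1983, 0.4049]
tcp_rot: [[-1.0, -0.002, 0.0], [-0.002, 1.0, 0.0], [-0.0, 0.0, -1.0]]
wrist_force: [0.5, 0.9, -0.0]
grip_width: 1.0
```

```bash
sed -i 's/rows.append(r)/rows.append([float(v) for v in r])/' h.py
python3 - <<'E'
from h import *
p=get("wrist"); save(p,"w1.png")
for l in ("long_well","round_well","square_well"):
    for r in bot.regions_of(l,p)[:2]:
        vs,us=np.nonzero(r["pixels"]); print(l,round(r["p"],2),us.mean(),vs.mean(),hit(p,us.mean()+.5,vs.mean()+.5,.010 if l!="x" else 0).round(4))
s=plan(.40,-.13,.405,180)
E
```

```text
long_well 0.74 508.63125 213.7106617647059 [0.489  0.4763 0.01  ]
long_well 0.6 64.20892018779342 244.6056338028169 [ 0.554  -0.2428  0.01  ]
round_well 0.77 342.0890427900074 225.32203809052683 [0.5014 0.2304 0.01  ]
square_well 0.61 288.1180643526729 231.80922219407145 [0.5108 0.1611 0.01  ]
t 3.45 pos [0.4206 0.199  0.4046] yaw 179.9 tilt [-5.e-04  2.e-04 -1.e+00] j [25. 10. -5. 75.  0. 25.] grip 1.001 F [-0.1  0.3  0.3]
[2.0, -32.9, -0.0, 0.0, 0.0, -0.01] 
[2.0, -32.9, -0.0, 0.0, 0.0, -0.01] 
[2.0, -32.9, -0.1, 0.0, 0.0, -0.01] 
[2.0, -32.9, -0.0, 0.0, 0.0, -0.01] 
[2.0, -32.9, -0.1, 0.0, 0.0, -0.01] 

[2.0, -32.9, -0.0, 0.0, 0.0, -0.01] 
[2.1, -32.9, -0.1, 0.0, 0.0, -0.01] 
[2.1, -32.9, -0.0, 0.0, 0.0, -0.01] 
[2.0, -32.9, -0.1, 0.0, 0.0, -0.01] 
[2.1, -32.9, -0.0, 0.0, 0.0, -0.01]
```

View pics/w1.png

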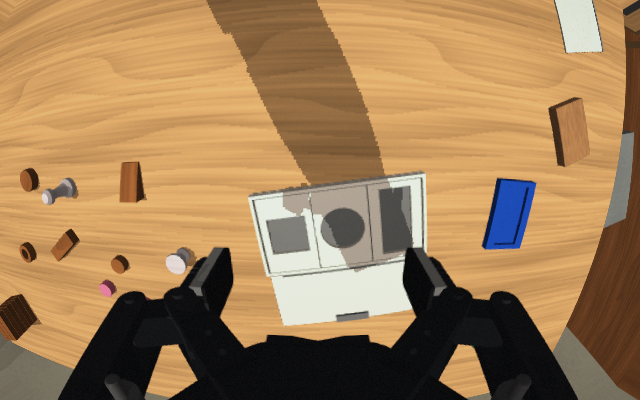

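```bash
cat > ov.py <<'E'
from h import *
def overlay(p,cx,cy,yaw,name,crop,k):
    c,s=np.cos(np.radians(yaw)),np.sin(np.radians(yaw))
    x0,y0,x1,y1=crop
    im=cv2.resize(p["image"][y0:y1,x0:x1,::-1],None,fx=k,fy=k,interpolation=cv2.INTER_CUBIC)
    def draw(pts,z,col):
        q=np.array([(proj(p,[cx+c*a-s*b,cy+s*a+c*b,z])+.5-[x0,y0])*k for a,b in pts]).round().astype(np.int32)
        cv2.polylines(im,[q],True,col,1)
    r=lambda w,h,oy:[(a*w/2,oy+b*h/2) for a,b in((-1,-1),(1,-1),(1,1),(-1,1))]
    draw(r(.116,.222,0),.016,(0,255,0))
    draw(r(.05,.05,-.070),.016,(0,0,255)); draw(r(.091,.041,.070),.016,(0,0,255))
    draw([(.0285*np.cos(t),.0285*np.sin(t)) for t in np.linspace(0,6.28,40)],.016,(0,0,255))
    cv2.imwrite("pics/"+name,im)
E
python3 - <<'E'
from ov import *
p=get("wrist"); overlay(p,.5035,.2305,9,"ov1.png",(230,160,450,340),3.5)
p=get("top"); overlay(p,.5035,.2305,9,"ov2.png",(215,145,305,235),6)
E
```

```text
(no output)
```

View pics/ov1.png

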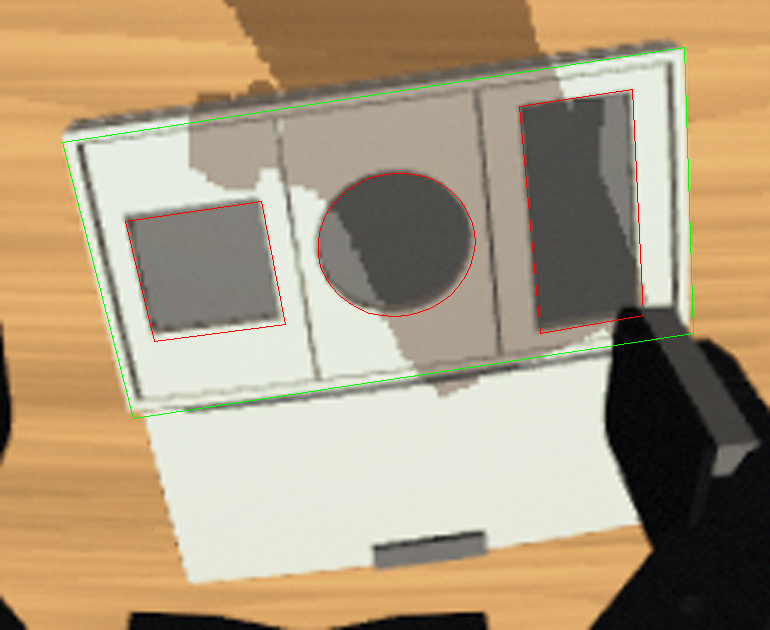

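View pics/ov2.png

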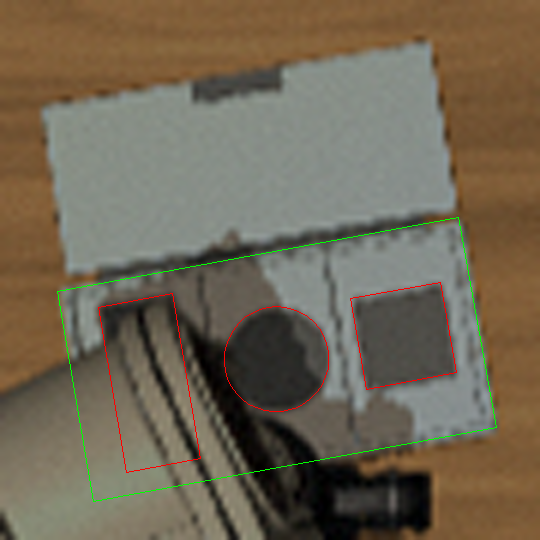

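Call:
play_rows:
  rows:
    - [1, -34, 0, 0, 0, 0, 1]
    - [1, -34, 0, 0, 0, 0, 1]
    - [1, -34, 0, 0, 0, 0, 1]
    - [1, -34, 0, 0, 0, 0, 1]
    - [1, -34, 0, 0, 0, 0, 1]

```text
time: 4.05
eef_pos: [0.4147, 0.0296, 0.4049]
tcp_rot: [[-1.0, -0.004, 0.0], [-0.004, 1.0, 0.0], [-0.0, 0.0, -1.0]]
wrist_force: [-0.9, 0.2, -0.1]
grip_width: 0.998
```

Call:
play_rows:
  rows:
    - [1, -44, 0, 0, 0, 0, 1]
    - [1, -44, 0, 0, 0, 0, 1]
    - [1, -44, 0, 0, 0, 0, 1]
    - [1, -44, 0, 0, 0, 0, 1]
    - [1, -44, 0, 0, 0, 0, 1]

```text
time: 4.55
eef_pos: [0.4105, -0.1908, 0.405]
tcp_rot: [[-1.0, -0.003, 0.001], [-0.003, 1.0, 0.0], [-0.001, 0.0, -1.0]]
wrist_force: [1.1, -0.0, -0.4]
grip_width: 0.997
```

Run:
```python
from h import *
p=get("wrist"); save(p,"w2.png")
zt={"block":.009,"large_counter":.009,"small_counter":.008,"pawn":.0}
for l in zt:
    for f in (bot.regions_of,):
        for r in f(l,p)[:3]:
            vs,us=np.nonzero(r["pixels"]); print(l,round(r["p"],2),us.mean().round(),vs.mean().round(),hit(p,us.mean()+.5,vs.mean()+.5,zt[l]).round(4))
s=plan(.4325,-.309,.26,180)
```

```text
block 0.64 277.0 267.0 [ 0.5544 -0.246   0.009 ]
large_counter 0.65 224.0 183.0 [ 0.4348 -0.3075  0.009 ]
small_counter 0.76 380.0 321.0 [ 0.6568 -0.0931  0.008 ]
small_counter 0.63 366.0 281.0 [ 0.5787 -0.1207  0.008 ]
small_counter 0.53 332.0 312.0 [ 0.6339 -0.1682  0.008 ]
pawn 0.58 308.0 199.0 [ 0.4592 -0.2028  0.    ]
pawn 0.5 539.0 233.0 [0.5177 0.1708 0.    ]
t 4.8 pos [ 0.4106 -0.1895  0.4046] yaw -179.9 tilt [-5.e-04  8.e-04 -1.e+00] j [-25.   8.  -6.  75.   0. -25.] grip 1.004 F [-1.2  0.1 -0.6]
[-4.3, -23.9, 28.9, 0.0, 0.0, 0.02] 
[-4.4, -23.9, 28.9, 0.0, 0.0, 0.02] 
[-4.4, -23.9, 28.9, 0.0, 0.0, 0.02] 
[-4.3, -23.9, 28.9, 0.0, 0.0, 0.02] 
[-4.4, -23.9, 29.0, 0.0, 0.0, 0.02]
```

View pics/w2.png

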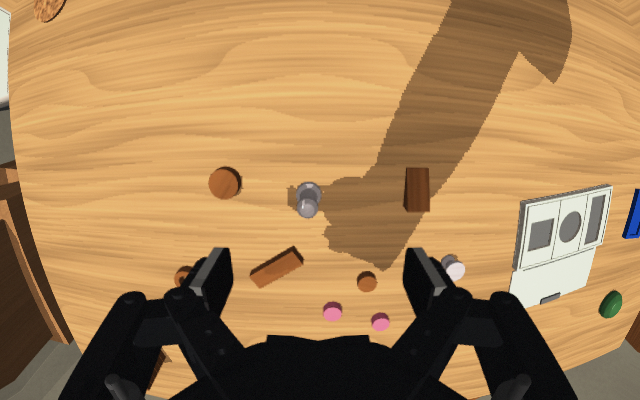

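Call:
play_rows:
  rows:
    - [-4.5, -23.5, 29, 0, 0, 0, 1]
    - [-4.5, -23.5, 29, 0, 0, 0, 1]
    - [-4.5, -23.5, 29, 0, 0, 0, 1]
    - [-4.5, -23.5, 29, 0, 0, 0, 1]
    - [-4.5, -23.5, 29, 0, 0, 0, 1]

```text
time: 5.3
eef_pos: [0.4343, -0.3064, 0.2589]
tcp_rot: [[-1.0, -0.005, 0.0], [-0.005, 1.0, 0.0], [-0.0, 0.0, -1.0]]
wrist_force: [0.9, -0.4, -0.5]
grip_width: 1.003
```

Run:
```python
from h import *
p=get("wrist"); save(p,"w3.png",(160,120,480,360),2.4)
for r in bot.regions_of("large_counter",p)[:3]:
            vs,us=np.nonzero(r["pixels"]); print(round(r["p"],2),us.mean().round(),vs.mean().round(),us.min(),us.max(),vs.min(),vs.max(),hit(p,us.mean()+.5,vs.mean()+.5,.012).round(4))
s=plan(.434,-.308,.183,180)
```

```text
0.86 315.0 205.0 289 342 177 232 [ 0.4336 -0.3078  0.012 ]
t 5.4 pos [ 0.433  -0.3069  0.2556] yaw -179.89 tilt [-0.0058  0.0038 -1.    ] j [-35.  24.  -9.  58.  -0. -35.] grip 0.999 F [-0.6 -0.   0.2]
[-0.2, -0.2, 14.5, 0.0, 0.0, 0.02] 
[-0.2, -0.2, 14.5, 0.0, 0.0, 0.02] 
[-0.2, -0.2, 14.5, 0.0, 0.0, 0.02] 
[-0.2, -0.2, 14.5, 0.0, 0.0, 0.02] 
[-0.2, -0.3, 14.6, 0.0, 0.0, 0.02]
```

View pics/w3.png

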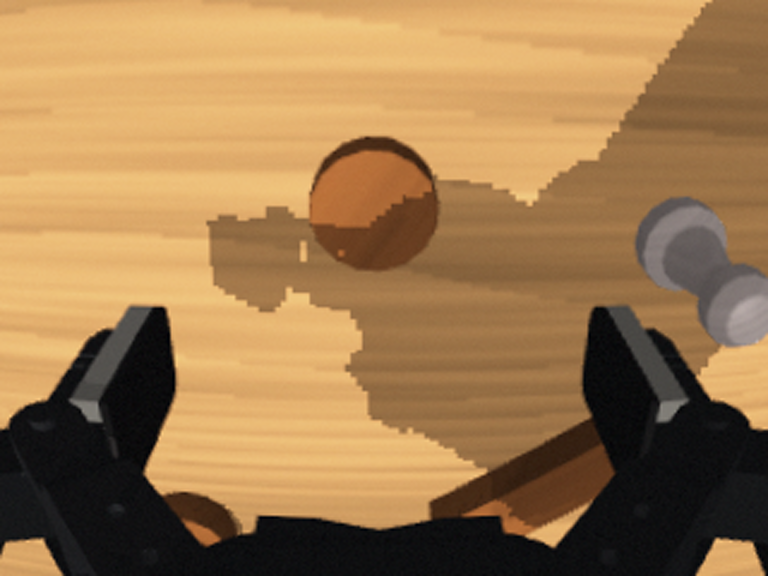

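Call:
play_rows:
  rows:
    - [0, -0.3, 15, 0, 0, 0, 1]
    - [0, -0.3, 15, 0, 0, 0, 1]
    - [0, -0.3, 15, 0, 0, 0, 1]
    - [0, -0.3, 15, 0, 0, 0, 1]
    - [0, -0.3, 15, 0, 0, 0, 1]

```text
time: 5.9
eef_pos: [0.4343, -0.3072, 0.1856]
tcp_rot: [[-1.0, -0.004, 0.001], [-0.004, 1.0, -0.0], [-0.001, -0.0, -1.0]]
wrist_force: [0.0, -0.1, -0.1]
grip_width: 1.003
```

Call:
play_rows:
  rows:
    - [0, 0, 0, 0, 0, 0, 0.3]
    - [0, 0, 0, 0, 0, 0, 0.3]
    - [0, 0, 0, 0, 0, 0, 0.3]
    - [0, 0, 0, 0, 0, 0, 0.3]
    - [0, 0, 0, 0, 0, 0, 0.3]
  grip_force: 40

```text
time: 6.4
eef_pos: [0.4339, -0.3093, 0.1866]
tcp_rot: [[-1.0, -0.001, 0.003], [-0.001, 1.0, -0.0], [-0.003, -0.0, -1.0]]
wrist_force: [-0.2, 2.3, 6.3]
grip_width: 0.434
```

Run:
```python
from h import *
p=get("wrist"); save(p,"w4.png",(160,120,480,360),2.4)
s=plan(.434,-.308,.33,180)
```

```text
t 6.45 pos [ 0.4339 -0.3093  0.1866] yaw -179.92 tilt [ 2.9e-03 -4.0e-04 -1.0e+00] j [-36.  29. -13.  48.   0. -36.] grip 0.438 F [-0.6  1.3  6.2]
[-0.0, 0.3, -28.7, 0.0, 0.0, 0.02] 
[-0.0, 0.2, -28.7, 0.0, 0.0, 0.02] 
[-0.0, 0.3, -28.7, 0.0, 0.0, 0.02] 
[-0.1, 0.2, -28.7, 0.0, 0.0, 0.02] 
[-0.0, 0.3, -28.6, 0.0, 0.0, 0.02]
```

View pics/w4.png

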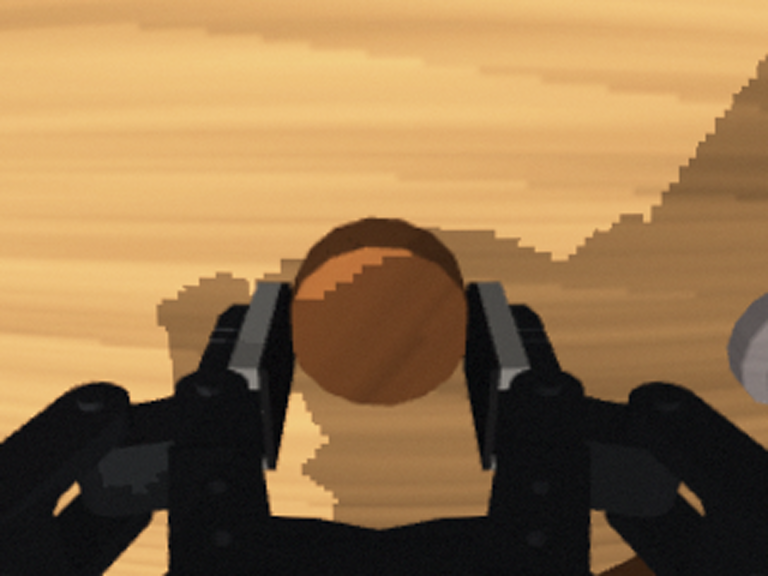

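Call:
play_rows:
  rows:
    - [0, 0, -28, 0, 0, 0, 0.3]
    - [0, 0, -28, 0, 0, 0, 0.3]
    - [0, 0, -28, 0, 0, 0, 0.3]
    - [0, 0, -28, 0, 0, 0, 0.3]
    - [0, 0, 0, 0, 0, 0, 0.3]

```text
time: 6.95
eef_pos: [0.4345, -0.3104, 0.3019]
tcp_rot: [[-1.0, -0.001, 0.008], [-0.001, 1.0, -0.006], [-0.008, -0.006, -1.0]]
wrist_force: [0.7, -0.1, 0.7]
grip_width: 0.436
```

Run:
```python
from h import *
s=plan(.503,.230,.26,180)
```

```text
t 6.95 pos [ 0.4345 -0.3104  0.3019] yaw -179.96 tilt [ 0.008  -0.0058 -1.    ] j [-36.  21.  -5.  63.  -0. -36.] grip 0.436 F [ 0.7 -0.1  0.7]
[-4.6, 36.0, 2.8, 0.0, 0.0, 0.0] 
[-4.6, 36.0, 2.8, 0.0, 0.0, 0.0] 
[-4.6, 36.0, 2.8, 0.0, 0.0, 0.0] 
[-4.6, 36.0, 2.8, 0.0, 0.0, 0.0] 
[-4.6, 36.0, 2.8, 0.0, 0.0, 0.0] 

[-4.6, 36.0, 2.8, 0.0, 0.0, 0.0] 
[-4.6, 36.0, 2.8, 0.0, 0.0, 0.0] 
[-4.6, 36.0, 2.8, 0.0, 0.0, 0.0] 
[-4.6, 36.1, 2.8, 0.0, 0.0, 0.0] 
[-4.6, 36.0, 2.8, 0.0, 0.0, 0.0] 

[-4.6, 36.1, 2.8, 0.0, 0.0, 0.0] 
[-4.6, 36.0, 2.8, 0.0, 0.0, 0.0] 
[-4.5, 36.1, 2.8, 0.0, 0.0, 0.0] 
[-4.6, 36.0, 2.8, 0.0, 0.0, 0.0] 
[-4.5, 36.1, 2.7, 0.0, 0.0, 0.0]
```

Call:
play_rows:
  rows:
    - [-5, 36, 0, 0, 0, 0, 0.3]
    - [-5, 36, 0, 0, 0, 0, 0.3]
    - [-5, 36, 0, 0, 0, 0, 0.3]
    - [-5, 36, 0, 0, 0, 0, 0.3]
    - [-5, 36, 0, 0, 0, 0, 0.3]

```text
time: 7.45
eef_pos: [0.4577, -0.128, 0.2965]
tcp_rot: [[-1.0, -0.0, -0.0], [-0.0, 1.0, 0.0], [0.0, 0.0, -1.0]]
wrist_force: [-0.2, -0.9, 0.0]
grip_width: 0.437
```

Call:
play_rows:
  rows:
    - [-5, 36, 0, 0, 0, 0, 0.3]
    - [-5, 36, 0, 0, 0, 0, 0.3]
    - [-5, 36, 0, 0, 0, 0, 0.3]
    - [-5, 36, 0, 0, 0, 0, 0.3]
    - [-5, 36, 0, 0, 0, 0, 0.3]

```text
time: 7.95
eef_pos: [0.4826, 0.0521, 0.2965]
tcp_rot: [[-1.0, -0.001, -0.0], [-0.001, 1.0, -0.0], [0.0, -0.0, -1.0]]
wrist_force: [0.3, -1.1, -0.2]
grip_width: 0.432
```

Call:
play_rows:
  rows:
    - [-4.5, 36, 8, 0, 0, 0, 0.3]
    - [-4.5, 36, 8, 0, 0, 0, 0.3]
    - [-4.5, 36, 8, 0, 0, 0, 0.3]
    - [-4.5, 36, 8, 0, 0, 0, 0.3]
    - [-4.5, 36, 8, 0, 0, 0, 0.3]

```text
time: 8.45
eef_pos: [0.5049, 0.232, 0.256]
tcp_rot: [[-1.0, -0.001, -0.0], [-0.001, 1.0, -0.0], [0.0, -0.0, -1.0]]
wrist_force: [0.5, -0.2, -0.8]
grip_width: 0.436
```

Run:
```python
from ov import *
p=get("wrist"); overlay(p,.503,.2305,9,"w5.png",(160,120,480,360),2.4)
s=plan(.503,.230,.20,180)
```

```text
t 8.5 pos [0.5053 0.2367 0.2549] yaw -179.68 tilt [-1.0e-04  4.1e-03 -1.0e+00] j [25. 26. -5. 59.  0. 25.] grip 0.432 F [ 2.5  4.1 -1.8]
[0.5, -1.3, 11.0, 0.0, 0.0, 0.06] 
[0.5, -1.3, 11.0, 0.0, 0.0, 0.06] 
[0.4, -1.3, 11.0, 0.0, 0.0, 0.06] 
[0.5, -1.4, 10.9, 0.0, 0.0, 0.06] 
[0.4, -1.3, 11.0, 0.0, 0.0, 0.06]
```

View pics/w5.png

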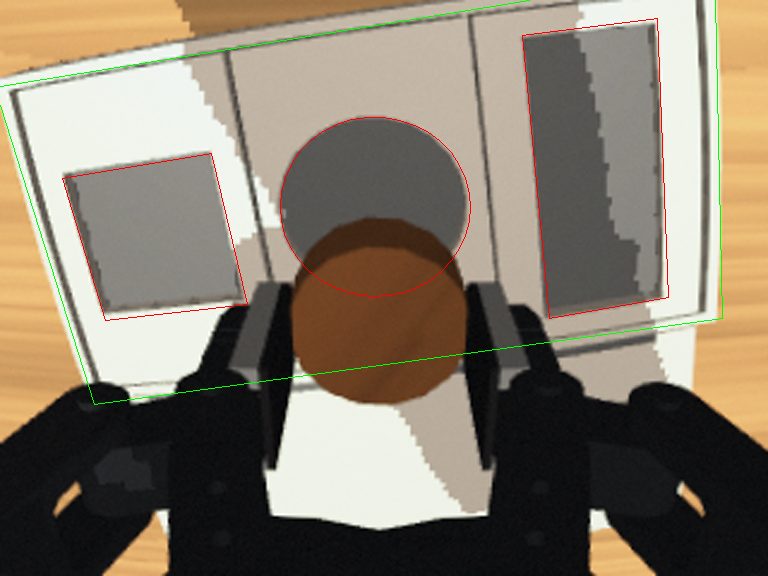

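Call:
play_rows:
  rows:
    - [0.3, -0.5, 12, 0, 0, 0, 0.3]
    - [0.3, -0.5, 14, 0, 0, 0, 0.3]
    - [0.3, -0.5, 14, 0, 0, 0, 0.3]
    - [0, -0.3, 12, 0, 0, 0, 0.3]
    - [0, 0, 0, 0, 0, 0, 0.3]

```text
time: 9.0
eef_pos: [0.5032, 0.2273, 0.2024]
tcp_rot: [[-1.0, 0.001, -0.004], [0.001, 1.0, -0.002], [0.004, -0.002, -1.0]]
wrist_force: [-0.4, -1.0, 0.4]
grip_width: 0.427
```

Run:
```python
from h import *
s=plan(.503,.230,.198,180)
```

```text
t 9.0 pos [0.5032 0.2273 0.2024] yaw 179.96 tilt [-0.0044 -0.0022 -1.    ] j [24. 29. -9. 52. -0. 24.] grip 0.427 F [-0.4 -1.   0.4]
[0.0, 0.5, 0.9, 0.0, 0.0, -0.01] 
[0.0, 0.5, 0.9, 0.0, 0.0, -0.01] 
[0.1, 0.6, 0.9, 0.0, 0.0, -0.01] 
[0.0, 0.5, 0.9, 0.0, 0.0, -0.0] 
[0.1, 0.6, 0.8, 0.0, 0.0, -0.01]
```

Call:
play_rows:
  rows:
    - [0, 0.5, 2, 0, 0, 0, 0.3]
    - [0, 0.5, 1.5, 0, 0, 0, 0.3]
    - [0, 0, 1, 0, 0, 0, 0.3]
    - [0, 0, 0, 0, 0, 0, 0.3]
    - [0, 0, 0, 0, 0, 0, 0.3]

```text
time: 9.5
eef_pos: [0.5044, 0.2299, 0.2006]
tcp_rot: [[-1.0, -0.001, 0.001], [-0.001, 1.0, 0.0], [-0.001, 0.0, -1.0]]
wrist_force: [-0.3, -0.2, -0.7]
grip_width: 0.432
```

Call:
play_rows:
  rows:
    - [0.5, 0, 2, 0, 0, 0, 0.3]
    - [0.5, 0, 1.5, 0, 0, 0, 0.3]
    - [0, 0, 0, 0, 0, 0, 0.3]
    - [0, 0, 0, 0, 0, 0, 0.3]
    - [0, 0, 0, 0, 0, 0, 0.3]

```text
time: 10.0
eef_pos: [0.5033, 0.2298, 0.1967]
tcp_rot: [[-1.0, -0.001, -0.0], [-0.001, 1.0, 0.0], [0.0, 0.0, -1.0]]
wrist_force: [-0.3, -0.1, -0.8]
grip_width: 0.437
```

Call:
play_rows:
  rows:
    - [0, 0, 1, 0, 0, 0, 0.3]
    - [0, 0, 0.5, 0, 0, 0, 0.3]
    - [0, 0, 0, 0, 0, 0, 0.3]
    - [0, 0, 0, 0, 0, 0, 0.3]
    - [0, 0, 0, 0, 0, 0, 0.3]

```text
time: 10.5
eef_pos: [0.5033, 0.2298, 0.1965]
tcp_rot: [[-1.0, -0.001, 0.001], [-0.001, 1.0, 0.0], [-0.001, 0.0, -1.0]]
wrist_force: [-2.1, -1.3, 8.2]
grip_width: 0.432
```

Contact with the floor (8 N). Release gently and rise.

Call:
play_rows:
  rows:
    - [0, 0, 0, 0, 0, 0, 0.55]
    - [0, 0, 0, 0, 0, 0, 0.65]
    - [0, 0, 0, 0, 0, 0, 0.65]
    - [0, 0, -10, 0, 0, 0, 0.65]
    - [0, 0, -20, 0, 0, 0, 0.65]

```text
time: 11.0
eef_pos: [0.5025, 0.2294, 0.2242]
tcp_rot: [[-1.0, -0.001, -0.004], [-0.001, 1.0, -0.002], [0.004, -0.002, -1.0]]
wrist_force: [0.3, 0.8, 0.5]
grip_width: 0.65
```

Call:
play_rows:
  rows:
    - [0, 0, -30, 0, 0, 0, 1]
    - [0, 0, -30, 0, 0, 0, 1]
    - [0, 0, -20, 0, 0, 0, 1]
    - [0, 0, 0, 0, 0, 0, 1]
    - [0, 0, 0, 0, 0, 0, 1]

```text
time: 11.5
eef_pos: [0.5034, 0.2298, 0.3056]
tcp_rot: [[-1.0, -0.001, 0.001], [-0.001, 1.0, 0.0], [-0.001, 0.0, -1.0]]
wrist_force: [0.5, -0.3, -0.5]
grip_width: 0.996
```

Run:
```python
from ov import *
p=get("wrist"); overlay(p,.503,.2305,9,"w6.png",(160,120,480,360),2.4)
for r in bot.regions_of("large_counter",p)[:3]:
            vs,us=np.nonzero(r["pixels"]); print(round(r["p"],2),us.mean().round(),vs.mean().round(),us.min(),us.max(),vs.min(),vs.max(),hit(p,us.mean()+.5,vs.mean()+.5,.021).round(4))
s=plan(.55,-.117,.30,180)
```

```text
0.85 317.0 190.0 294 341 166 215 [0.5031 0.2301 0.021 ]
t 11.6 pos [0.5028 0.2296 0.304 ] yaw -179.96 tilt [-0.0022 -0.001  -1.    ] j [25. 23. -2. 65.  0. 24.] grip 0.999 F [-0.2  0.1 -0.1]
[-4.7, -34.7, 0.4, 0.0, 0.0, 0.0] 
[-4.7, -34.7, 0.4, 0.0, 0.0, 0.0] 
[-4.7, -34.6, 0.4, 0.0, 0.0, 0.0] 
[-4.7, -34.7, 0.4, 0.0, 0.0, 0.0] 
[-4.7, -34.6, 0.4, 0.0, 0.0, 0.0] 

[-4.7, -34.7, 0.4, 0.0, 0.0, 0.0] 
[-4.7, -34.6, 0.4, 0.0, 0.0, 0.0] 
[-4.7, -34.7, 0.4, 0.0, 0.0, 0.0] 
[-4.7, -34.6, 0.4, 0.0, 0.0, 0.0] 
[-4.6, -34.7, 0.4, 0.0, 0.0, 0.0]
```

View pics/w6.png

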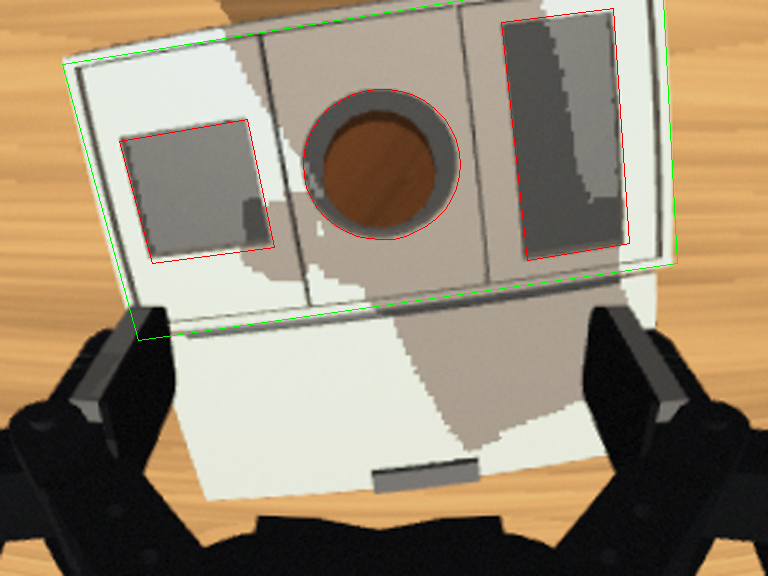

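Call:
play_rows:
  rows:
    - [-6, -35, 0, 0, 0, 0, 1]
    - [-6, -35, 0, 0, 0, 0, 1]
    - [-6, -35, 0, 0, 0, 0, 1]
    - [-6, -35, 0, 0, 0, 0, 1]
    - [-6, -35, 0, 0, 0, 0, 1]

```text
time: 12.1
eef_pos: [0.533, 0.0534, 0.3036]
tcp_rot: [[-1.0, -0.001, -0.003], [-0.001, 1.0, -0.0], [0.003, -0.0, -1.0]]
wrist_force: [0.6, -0.3, -0.5]
grip_width: 1.002
```

Call:
play_rows:
  rows:
    - [-8, -35, 5, 0, 0, 0, 1]
    - [-8, -35, 5, 0, 0, 0, 1]
    - [-8, -35, 10, 0, 0, 0, 0.7]
    - [-8, -35, 10, 0, 0, 0, 0.7]
    - [-8, -33, 10, 0, 0, 0, 0.7]

```text
time: 12.6
eef_pos: [0.5731, -0.1197, 0.2631]
tcp_rot: [[-1.0, -0.0, -0.003], [-0.0, 1.0, 0.001], [0.003, 0.001, -1.0]]
wrist_force: [0.4, 0.3, 0.2]
grip_width: 0.702
```

Run:
```python
from h import *
p=get("wrist"); save(p,"w7.png",(160,120,480,360),2.4)
for r in bot.regions_of("small_counter",p)[:4]:
            vs,us=np.nonzero(r["pixels"]); print(round(r["p"],2),us.mean().round(),vs.mean().round(),us.min(),us.max(),vs.min(),vs.max(),hit(p,us.mean()+.5,vs.mean()+.5,.011).round(4))
s=plan(.581,-.118,.183,180)
```

```text
0.95 348.0 293.0 332 364 276 309 [ 0.6547 -0.0931  0.011 ]
0.77 316.0 211.0 298 333 192 229 [ 0.5783 -0.1207  0.011 ]
t 12.7 pos [ 0.573  -0.1218  0.2618] yaw 179.73 tilt [-4.7e-03 -3.0e-04 -1.0e+00] j [-12.  29.   1.  62.  -0. -12.] grip 0.702 F [-1.2  0.9 -0.6]
[-1.6, 0.8, 15.8, 0.0, 0.0, -0.05] 
[-1.6, 0.8, 15.8, 0.0, 0.0, -0.06] 
[-1.6, 0.7, 15.7, 0.0, 0.0, -0.05] 
[-1.6, 0.8, 15.8, 0.0, 0.0, -0.06] 
[-1.6, 0.7, 15.7, 0.0, 0.0, -0.05]
```

View pics/w7.png

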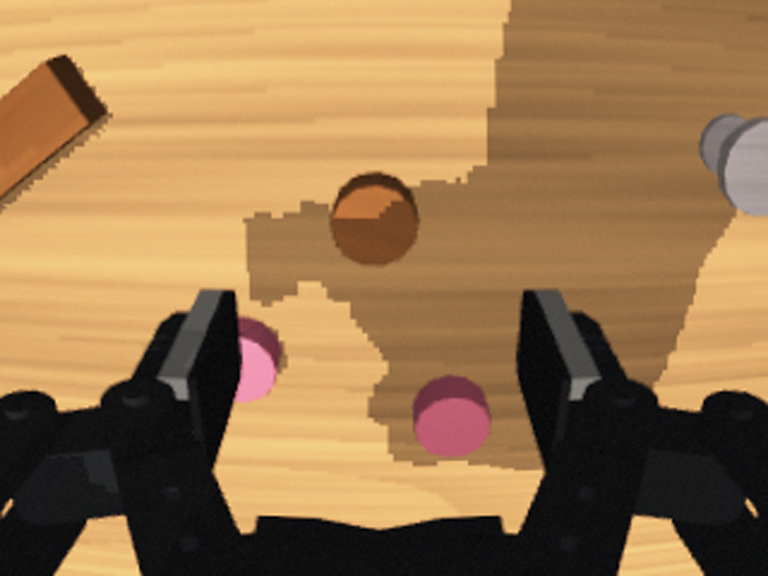

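Call:
play_rows:
  rows:
    - [-1.2, 0, 17, 0, 0, 0, 0.65]
    - [-1.2, 0, 17, 0, 0, 0, 0.65]
    - [-1.2, 0, 17, 0, 0, 0, 0.65]
    - [-1, 0, 17, 0, 0, 0, 0.65]
    - [-0.5, 0, 16, 0, 0, 0, 0.65]

```text
time: 13.2
eef_pos: [0.5779, -0.1172, 0.1793]
tcp_rot: [[-1.0, -0.001, -0.003], [-0.001, 1.0, 0.001], [0.003, 0.001, -1.0]]
wrist_force: [-0.7, 0.5, -1.1]
grip_width: 0.652
```

Call:
play_rows:
  rows:
    - [0, 0, 0, 0, 0, 0, 0.6]
    - [0, 0, 0, 0, 0, 0, 0.2]
    - [0, 0, 0, 0, 0, 0, 0.2]
    - [0, 0, 0, 0, 0, 0, 0.2]
    - [0, 0, 0, 0, 0, 0, 0.2]

```text
time: 13.7
eef_pos: [0.579, -0.1182, 0.1821]
tcp_rot: [[-1.0, -0.001, 0.002], [-0.001, 1.0, -0.0], [-0.002, -0.0, -1.0]]
wrist_force: [0.4, 1.4, 0.3]
grip_width: 0.297
```

Run:
```python
from h import *
p=get("wrist"); save(p,"w8.png",(160,120,480,360),2.4)
s=plan(.578,-.118,.3,180)
```

```text
t 13.75 pos [ 0.5789 -0.1182  0.1819] yaw -179.96 tilt [ 1.3e-03 -3.0e-04 -1.0e+00] j [-12.  34.  -4.  52.   0. -12.] grip 0.302 F [-0.5 -0.1 -0. ]
[0.2, 0.0, -23.6, 0.0, 0.0, 0.01] 
[0.2, 0.0, -23.6, 0.0, 0.0, 0.01] 
[0.2, 0.1, -23.6, 0.0, 0.0, 0.01] 
[0.2, 0.0, -23.6, 0.0, 0.0, 0.01] 
[0.1, 0.1, -23.7, 0.0, 0.0, 0.01]
```

View pics/w8.png

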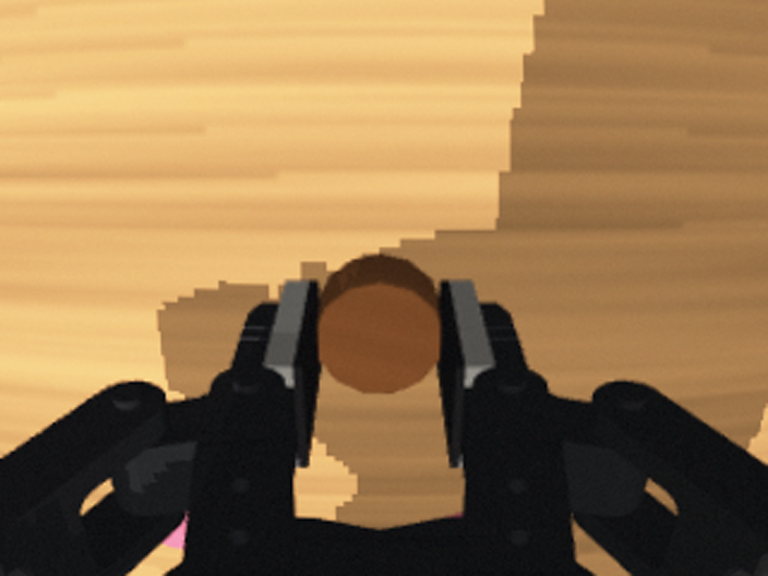

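Call:
play_rows:
  rows:
    - [0, 0, -25, 0, 0, 0, 0.2]
    - [0, 0, -35, 0, 0, 0, 0.2]
    - [2, 20, -35, 0, 0, 0, 0.2]
    - [6, 30, 0, 0, 0, 0, 0.2]
    - [6, 34, 0, 0, 0, 0, 0.2]

```text
time: 14.25
eef_pos: [0.5652, -0.0341, 0.2785]
tcp_rot: [[-1.0, 0.001, 0.005], [0.001, 1.0, -0.0], [-0.005, -0.0, -1.0]]
wrist_force: [-0.3, 0.7, 0.6]
grip_width: 0.306
```

Call:
play_rows:
  rows:
    - [8, 34, 0, 0, 0, 0, 0.2]
    - [8, 34, 0, 0, 0, 0, 0.2]
    - [8, 34, 0, 0, 0, 0, 0.2]
    - [8, 34, 0, 0, 0, 0, 0.2]
    - [8, 34, 0, 0, 0, 0, 0.2]

```text
time: 14.75
eef_pos: [0.5241, 0.137, 0.2767]
tcp_rot: [[-1.0, -0.0, 0.001], [-0.0, 1.0, 0.0], [-0.001, 0.0, -1.0]]
wrist_force: [0.9, -0.2, 0.2]
grip_width: 0.3
```

Call:
play_rows:
  rows:
    - [8, 34, 0, 0, 0, 0, 0.2]
    - [8, 30, 0, 0, 0, 0, 0.2]
    - [4, 20, 0, 0, 0, 0, 0.2]
    - [0, 8, 0, 0, 0, 0, 0.2]
    - [0, 0, 0, 0, 0, 0, 0.2]

```text
time: 15.25
eef_pos: [0.5045, 0.2286, 0.2764]
tcp_rot: [[-1.0, -0.002, 0.001], [-0.002, 1.0, 0.0], [-0.001, 0.0, -1.0]]
wrist_force: [0.4, -0.9, -2.2]
grip_width: 0.303
```

Run:
```python
from ov import *
p=get("wrist"); overlay(p,.503,.2305,9,"w9.png",(160,120,480,360),2.4)
s=plan(.503,.230,.213,180)
```

```text
t 15.3 pos [0.5046 0.2277 0.2764] yaw -179.94 tilt [ 4.e-04 -4.e-04 -1.e+00] j [24. 25. -4. 61. -0. 24.] grip 0.302 F [-0.7  0.   0.2]
[0.3, 0.5, 12.7, 0.0, 0.0, 0.01] 
[0.3, 0.5, 12.7, 0.0, 0.0, 0.01] 
[0.3, 0.4, 12.7, 0.0, 0.0, 0.01] 
[0.3, 0.5, 12.6, 0.0, 0.0, 0.01] 
[0.4, 0.4, 12.7, 0.0, 0.0, 0.01]
```

View pics/w9.png

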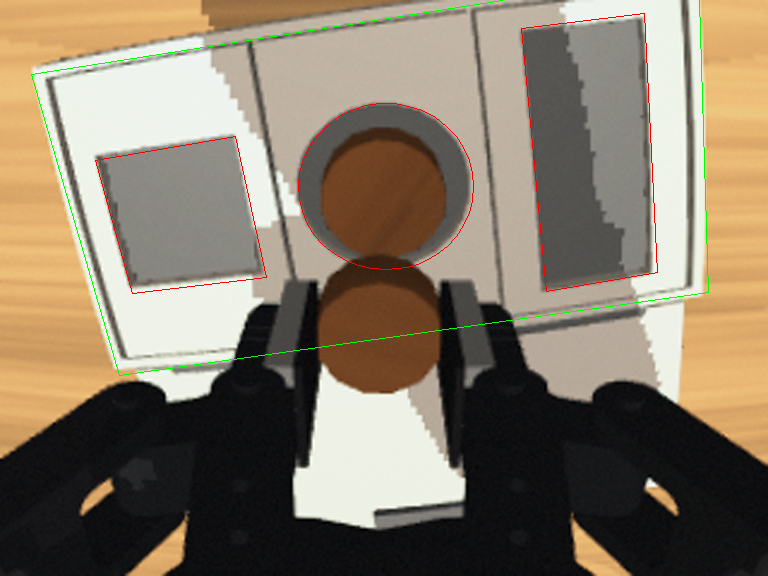

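Call:
play_rows:
  rows:
    - [0, 0.5, 14, 0, 0, 0, 0.2]
    - [0, 0.5, 16, 0, 0, 0, 0.2]
    - [0.2, 0.5, 16, 0, 0, 0, 0.2]
    - [0.2, 0.3, 14, 0, 0, 0, 0.2]
    - [0, 0, 3, 0, 0, 0, 0.2]

```text
time: 15.8
eef_pos: [0.5037, 0.2278, 0.2115]
tcp_rot: [[-1.0, 0.002, -0.003], [0.002, 1.0, -0.002], [0.003, -0.002, -1.0]]
wrist_force: [0.2, -0.4, -0.4]
grip_width: 0.301
```

Call:
play_rows:
  rows:
    - [0, 0, 0, 0, 0, 0, 0.2]
    - [0, 0, 1, 0, 0, 0, 0.2]
    - [0, 0, 1, 0, 0, 0, 0.2]
    - [0, 0, 0, 0, 0, 0, 0.2]
    - [0, 0, 0, 0, 0, 0, 0.2]

```text
time: 16.3
eef_pos: [0.5042, 0.2297, 0.2117]
tcp_rot: [[-1.0, -0.001, 0.001], [-0.001, 1.0, 0.0], [-0.001, 0.0, -1.0]]
wrist_force: [0.3, -0.6, -0.9]
grip_width: 0.297
```

Call:
play_rows:
  rows:
    - [0, 0, 1, 0, 0, 0, 0.2]
    - [0, 0, 1, 0, 0, 0, 0.2]
    - [0, 0, 0, 0, 0, 0, 0.2]
    - [0, 0, 0, 0, 0, 0, 0.2]
    - [0, 0, 0, 0, 0, 0, 0.2]

```text
time: 16.8
eef_pos: [0.5041, 0.2297, 0.2098]
tcp_rot: [[-1.0, -0.001, 0.001], [-0.001, 1.0, 0.0], [-0.001, 0.0, -1.0]]
wrist_force: [-1.3, 0.3, 5.5]
grip_width: 0.297
```

Contact at the expected height. Release and rise.

Call:
play_rows:
  rows:
    - [0, 0, 0, 0, 0, 0, 0.4]
    - [0, 0, 0, 0, 0, 0, 0.55]
    - [0, 0, 0, 0, 0, 0, 0.55]
    - [0, 0, -10, 0, 0, 0, 0.55]
    - [0, 0, -20, 0, 0, 0, 0.6]

```text
time: 17.3
eef_pos: [0.5033, 0.2292, 0.2382]
tcp_rot: [[-1.0, -0.001, -0.004], [-0.001, 1.0, -0.002], [0.004, -0.002, -1.0]]
wrist_force: [-0.5, 0.2, -0.1]
grip_width: 0.6
```

Call:
play_rows:
  rows:
    - [0, 0, -30, 0, 0, 0, 1]
    - [0, 0, -30, 0, 0, 0, 1]
    - [0, 0, -20, 0, 0, 0, 1]
    - [0, 0, 0, 0, 0, 0, 1]
    - [0, 0, 0, 0, 0, 0, 1]

```text
time: 17.8
eef_pos: [0.504, 0.2296, 0.3197]
tcp_rot: [[-1.0, -0.001, 0.001], [-0.001, 1.0, 0.0], [-0.001, 0.0, -1.0]]
wrist_force: [-0.4, 0.4, -0.7]
grip_width: 1.002
```

Run:
```python
from ov import *
p=get("wrist"); overlay(p,.503,.2305,9,"w10.png",(160,120,480,360),2.4)
s=plan(.42,-.20,.32,180)
```

```text
t 17.85 pos [0.5037 0.2294 0.3186] yaw -179.96 tilt [-9.e-04 -4.e-04 -1.e+00] j [24. 23. -0. 67. -0. 24.] grip 0.999 F [ 0.1 -0.2 -0.7]
[8.4, -42.9, -0.1, 0.0, 0.0, 0.0] 
[8.4, -42.9, -0.1, 0.0, 0.0, 0.0] 
[8.4, -42.9, -0.1, 0.0, 0.0, 0.0] 
[8.4, -43.0, -0.2, 0.0, 0.0, 0.0] 
[8.4, -42.9, -0.1, 0.0, 0.0, 0.0] 

[8.4, -43.0, -0.2, 0.0, 0.0, 0.0] 
[8.4, -42.9, -0.1, 0.0, 0.0, 0.0] 
[8.4, -43.0, -0.2, 0.0, 0.0, 0.0] 
[8.4, -42.9, -0.1, 0.0, 0.0, 0.0] 
[8.4, -43.0, -0.2, 0.0, 0.0, 0.0]
```

View pics/w10.png

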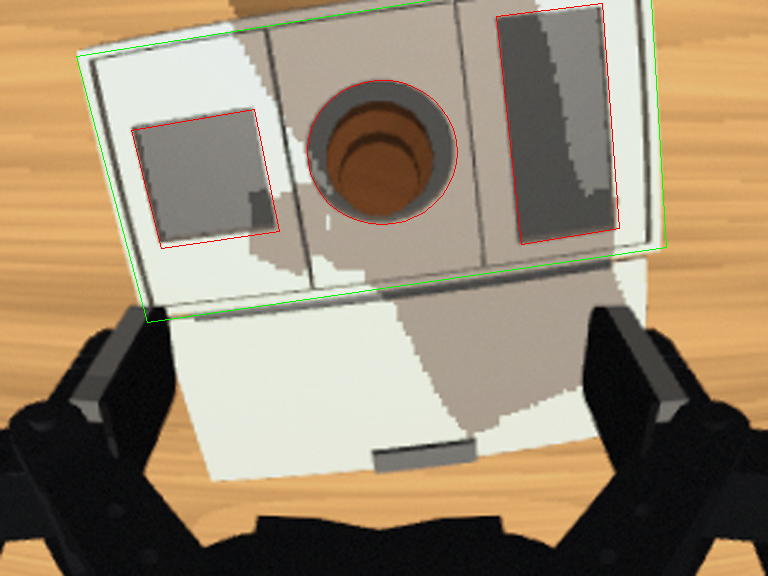

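Call:
play_rows:
  rows:
    - [7, -43, 0, 0, 0, 0, 1]
    - [7, -43, 0, 0, 0, 0, 1]
    - [7, -43, 0, 0, 0, 0, 1]
    - [7, -43, 0, 0, 0, 0, 1]
    - [7, -43, 0, 0, 0, 0, 1]

```text
time: 18.35
eef_pos: [0.468, 0.0131, 0.3176]
tcp_rot: [[-1.0, -0.001, -0.003], [-0.001, 1.0, -0.0], [0.003, -0.0, -1.0]]
wrist_force: [0.8, 0.0, 0.5]
grip_width: 1.0
```

Call:
play_rows:
  rows:
    - [6, -43, 0, 0, 0, 0, 1]
    - [6, -43, 0, 0, 0, 0, 1]
    - [6, -43, 0, 0, 0, 0, 1]
    - [6, -43, 0, 0, 0, 0, 0.8]
    - [5, -43, 0, 0, 0, 0, 0.8]

```text
time: 18.85
eef_pos: [0.4391, -0.2019, 0.3177]
tcp_rot: [[-1.0, -0.001, -0.003], [-0.001, 1.0, 0.001], [0.003, 0.001, -1.0]]
wrist_force: [1.0, -0.5, 0.5]
grip_width: 0.8
```

Run:
```python
from h import *
p=get("wrist"); save(p,"w11.png",(160,120,480,360),2.4)
for r in bot.regions_of("pawn",p)[:2]:
            vs,us=np.nonzero(r["pixels"]); print(round(r["p"],2),us.min(),us.max(),vs.min(),vs.max())
for r in bot.spot_point("pawn",p)[:2]:
    v,u=r["at"][0]*400,r["at"][1]*640; print("pt",round(r["p"],2),u,v,hit(p,u,v,0))
for X in ([.455,-.20,0],[.455,-.20,.064],[.455,-.2,.056]): print(X,proj(p,X))
s=plan(.456,-.2,.22,180)
```

```text
0.69 301 333 178 227
pt 0.82 315.904 192.32 [ 0.44951781 -0.20318377  0.        ]
[0.455, -0.2, 0] [319.18660899 197.71691562]
[0.455, -0.2, 0.064] [319.64251326 223.42992593]
[0.455, -0.2, 0.056] [319.57399965 219.53897075]
t 19.0 pos [ 0.4393 -0.2026  0.3176] yaw 179.74 tilt [-0.0026  0.0012 -1.    ] j [-25.  15. -11.  64.  -0. -24.] grip 0.798 F [-0.2  0.1  0.4]
[-3.3, 0.5, 19.5, 0.0, 0.0, -0.05] 
[-3.3, 0.5, 19.5, 0.0, 0.0, -0.05] 
[-3.4, 0.5, 19.5, 0.0, 0.0, -0.05] 
[-3.3, 0.5, 19.6, 0.0, 0.0, -0.05] 
[-3.4, 0.6, 19.5, 0.0, 0.0, -0.06]
```

View pics/w11.png

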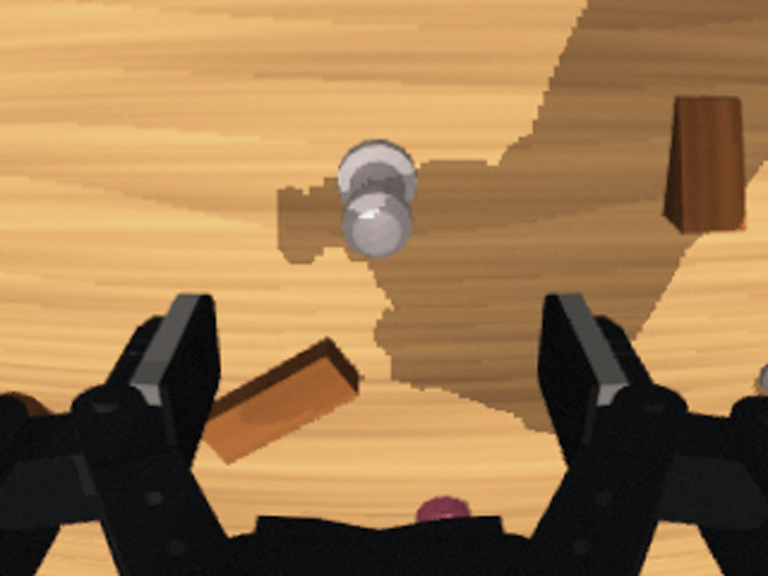

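Run:
```python
from h import *
p=get("wrist")
print(hit(p,317.1,213.8,.054), hit(p,317.3,192.5,.008))
for r in bot.regions_of("block",p)[:1]:
    vs,us=np.nonzero(r["pixels"]); print(us.mean(),vs.mean(),hit(p,us.mean(),vs.mean(),.012))
```

```text
[ 0.45105024 -0.20275706  0.054     ] [ 0.44743675 -0.20260031  0.008     ]
```

Call:
play_rows:
  rows:
    - [-3, 0, 22, 0, 0, 0, 0.7]
    - [-3, 0, 24, 0, 0, 0, 0.7]
    - [-3, 0, 24, 0, 0, 0, 0.7]
    - [-1, 0, 24, 0, 0, 0, 0.7]
    - [0, 0, 19, 0, 0, 0, 0.7]

```text
time: 19.6
eef_pos: [0.4502, -0.1983, 0.2044]
tcp_rot: [[-1.0, -0.004, -0.002], [-0.004, 1.0, 0.001], [0.002, 0.001, -1.0]]
wrist_force: [0.2, -0.1, 0.4]
grip_width: 0.699
```

Call:
play_rows:
  rows:
    - [0, 0, 0, 0, 0, 0, 0.5]
    - [0, 0, 0, 0, 0, 0, 0.1]
    - [0, 0, 0, 0, 0, 0, 0.1]
    - [0, 0, 0, 0, 0, 0, 0.1]
    - [0, 0, 0, 0, 0, 0, 0.1]

```text
time: 20.1
eef_pos: [0.4507, -0.2005, 0.2071]
tcp_rot: [[-1.0, -0.001, 0.002], [-0.001, 1.0, -0.001], [-0.002, -0.001, -1.0]]
wrist_force: [0.6, 0.4, -0.8]
grip_width: 0.257
```

Run:
```python
from h import *
p=get("wrist"); save(p,"w12.png",(160,120,480,360),2.4)
s=plan(.513,.161,.3,180)
```

```text
t 20.15 pos [ 0.4506 -0.2005  0.207 ] yaw -179.96 tilt [ 1.4e-03 -6.0e-04 -1.0e+00] j [-24.  23. -18.  48.   0. -24.] grip 0.257 F [ 0.2 -0.3  0.4]
[-6.3, 36.1, -9.3, 0.0, 0.0, 0.0] 
[-6.3, 36.2, -9.3, 0.0, 0.0, 0.0] 
[-6.3, 36.1, -9.3, 0.0, 0.0, 0.0] 
[-6.3, 36.2, -9.3, 0.0, 0.0, 0.0] 
[-6.2, 36.1, -9.3, 0.0, 0.0, 0.0] 

[-6.3, 36.2, -9.3, 0.0, 0.0, 0.0] 
[-6.2, 36.1, -9.3, 0.0, 0.0, 0.0] 
[-6.3, 36.2, -9.3, 0.0, 0.0, 0.0] 
[-6.2, 36.1, -9.3, 0.0, 0.0, 0.0] 
[-6.3, 36.2, -9.3, 0.0, 0.0, 0.0]
```

View pics/w12.png

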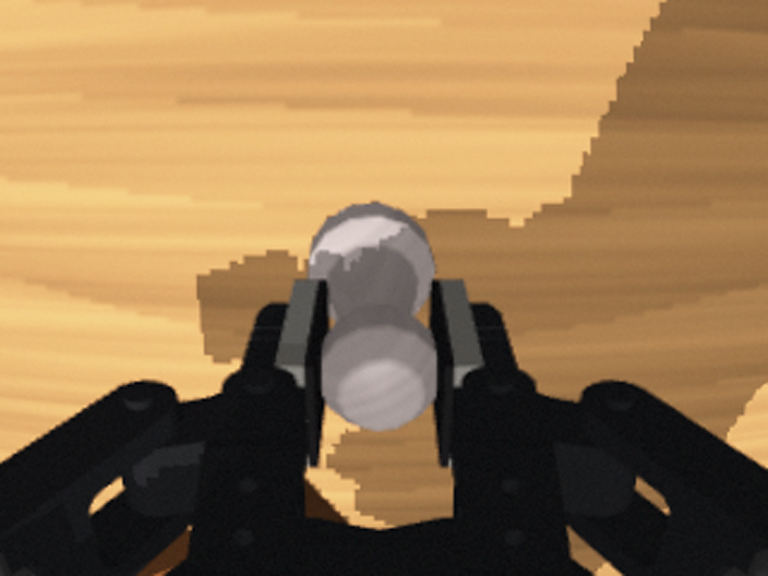

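Call:
play_rows:
  rows:
    - [0, 0, 0, 0, 0, 0, 0.1]
    - [0, 0, -15, 0, 0, 0, 0.1]
    - [0, 0, -30, 0, 0, 0, 0.1]
    - [0, 10, -30, 0, 0, 0, 0.1]
    - [-4, 20, -15, 0, 0, 0, 0.1]
  grip_force: 60

```text
time: 20.65
eef_pos: [0.4548, -0.1714, 0.2988]
tcp_rot: [[-1.0, 0.002, 0.004], [0.002, 1.0, -0.002], [-0.004, -0.002, -1.0]]
wrist_force: [-0.2, -0.4, -0.8]
grip_width: 0.249
```

Call:
play_rows:
  rows:
    - [-6, 28, 0, 0, 0, 0, 0.1]
    - [-6, 30, 0, 0, 0, 0, 0.1]
    - [-6, 30, 0, 0, 0, 0, 0.1]
    - [-6, 30, 0, 0, 0, 0, 0.1]
    - [-6, 30, 0, 0, 0, 0, 0.1]

```text
time: 21.15
eef_pos: [0.4842, -0.0214, 0.2963]
tcp_rot: [[-1.0, -0.0, 0.0], [-0.0, 1.0, -0.0], [-0.0, -0.0, -1.0]]
wrist_force: [0.2, 0.0, -0.1]
grip_width: 0.25
```

Call:
play_rows:
  rows:
    - [-6, 30, 0, 0, 0, 0, 0.1]
    - [-6, 30, 0, 0, 0, 0, 0.1]
    - [-6, 30, 0, 0, 0, 0, 0.1]
    - [-6, 30, 0, 0, 0, 0, 0.1]
    - [-4, 28, 0, 0, 0, 0, 0.1]

```text
time: 21.65
eef_pos: [0.5123, 0.1269, 0.2963]
tcp_rot: [[-1.0, -0.001, 0.0], [-0.001, 1.0, 0.0], [-0.0, 0.0, -1.0]]
wrist_force: [0.4, -1.1, -1.5]
grip_width: 0.25
```

Call:
play_rows:
  rows:
    - [0, 20, 0, 0, 0, 0, 0.1]
    - [0, 10, 0, 0, 0, 0, 0.1]
    - [0, 5, 0, 0, 0, 0, 0.1]
    - [0, 0, 0, 0, 0, 0, 0.1]
    - [0, 0, 0, 0, 0, 0, 0.1]

```text
time: 22.15
eef_pos: [0.512, 0.1598, 0.2962]
tcp_rot: [[-1.0, 0.0, -0.0], [0.0, 1.0, -0.001], [0.0, -0.001, -1.0]]
wrist_force: [-0.4, -0.5, -0.6]
grip_width: 0.248
```

Run:
```python
from ov import *
p=get("wrist"); overlay(p,.503,.2305,9,"w13.png",(160,120,480,360),2.4)
s=plan(.513,.161,.222,180)
```

```text
t 22.2 pos [0.5121 0.1597 0.2962] yaw 179.96 tilt [-2.e-04 -4.e-04 -1.e+00] j [17. 22. -5. 63. -0. 17.] grip 0.25 F [-0.6 -0.9 -0.3]
[-0.2, 0.3, 14.8, 0.0, 0.0, -0.01] 
[-0.2, 0.3, 14.9, 0.0, 0.0, -0.01] 
[-0.2, 0.2, 14.8, 0.0, 0.0, -0.01] 
[-0.2, 0.3, 14.9, 0.0, 0.0, -0.0] 
[-0.1, 0.2, 14.8, 0.0, 0.0, -0.01]
```

View pics/w13.png

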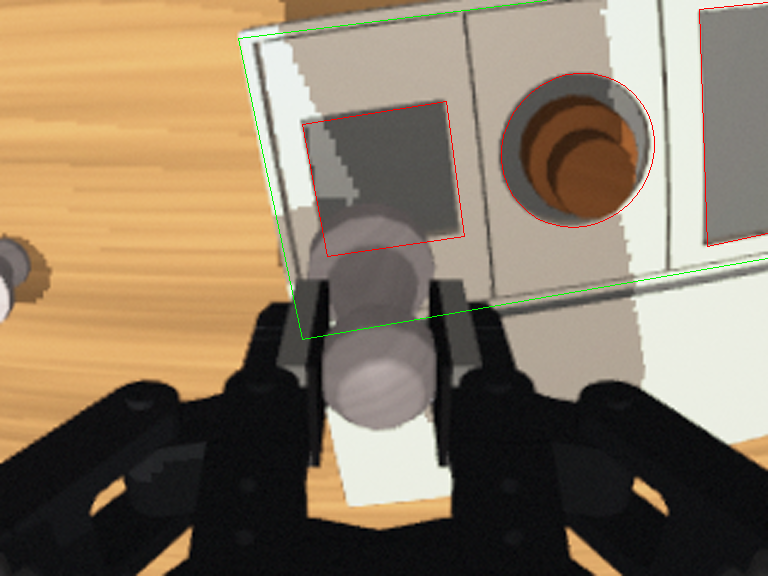

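Call:
play_rows:
  rows:
    - [-0.3, 0.3, 13, 0, 0, 0, 0.1]
    - [-0.3, 0.3, 18, 0, 0, 0, 0.1]
    - [-0.3, 0.3, 18, 0, 0, 0, 0.1]
    - [0, 0.3, 16, 0, 0, 0, 0.1]
    - [0, 0, 9, 0, 0, 0, 0.1]

```text
time: 22.7
eef_pos: [0.5126, 0.1607, 0.2209]
tcp_rot: [[-1.0, 0.001, -0.002], [0.001, 1.0, -0.001], [0.002, -0.001, -1.0]]
wrist_force: [0.2, 0.8, -0.0]
grip_width: 0.252
```

Call:
play_rows:
  rows:
    - [0, 0, 1, 0, 0, 0, 0.1]
    - [0, 0, 1, 0, 0, 0, 0.1]
    - [0, 0, 1, 0, 0, 0, 0.1]
    - [0, 0, 0, 0, 0, 0, 0.1]
    - [0, 0, 0, 0, 0, 0, 0.1]

```text
time: 23.2
eef_pos: [0.5132, 0.1619, 0.2198]
tcp_rot: [[-1.0, -0.001, 0.001], [-0.001, 1.0, 0.0], [-0.001, 0.0, -1.0]]
wrist_force: [-0.2, -0.1, -0.3]
grip_width: 0.244
```

Call:
play_rows:
  rows:
    - [0, 0, 1, 0, 0, 0, 0.1]
    - [0, 0, 1, 0, 0, 0, 0.1]
    - [0, 0, 1, 0, 0, 0, 0.1]
    - [0, 0, 0, 0, 0, 0, 0.1]
    - [0, 0, 0, 0, 0, 0, 0.1]

```text
time: 23.7
eef_pos: [0.5133, 0.1618, 0.2169]
tcp_rot: [[-1.0, -0.001, 0.001], [-0.001, 1.0, 0.0], [-0.001, 0.0, -1.0]]
wrist_force: [-0.5, -0.7, 6.2]
grip_width: 0.251
```

Contact at the expected height. Release.

Call:
play_rows:
  rows:
    - [0, 0, 0, 0, 0, 0, 0.35]
    - [0, 0, 0, 0, 0, 0, 0.45]
    - [0, 0, 0, 0, 0, 0, 0.45]
    - [0, 0, -10, 0, 0, 0, 0.5]
    - [0, 0, -20, 0, 0, 0, 0.55]
  grip_force: 40

```text
time: 24.2
eef_pos: [0.5121, 0.1616, 0.2453]
tcp_rot: [[-1.0, -0.001, -0.004], [-0.001, 1.0, -0.001], [0.004, -0.001, -1.0]]
wrist_force: [-0.6, -0.9, -0.7]
grip_width: 0.557
```

Call:
play_rows:
  rows:
    - [0, 0, -30, 0, 0, 0, 1]
    - [0, 0, -30, 0, 0, 0, 1]
    - [0, 0, -20, 0, 0, 0, 1]
    - [0, 0, 0, 0, 0, 0, 1]
    - [0, 0, 0, 0, 0, 0, 1]

```text
time: 24.7
eef_pos: [0.513, 0.1618, 0.3266]
tcp_rot: [[-1.0, -0.001, 0.001], [-0.001, 1.0, 0.0], [-0.001, 0.0, -1.0]]
wrist_force: [-1.0, -0.3, -0.4]
grip_width: 0.998
```

Run:
```python
from ov import *
p=get("wrist"); overlay(p,.503,.2305,9,"w14.png",(160,120,480,360),2.4)
s=plan(.53,-.247,.32,180-58+90)
s=plan(.53,-.247,.32,180-58-90)
```

```text
t 24.75 pos [0.5126 0.1617 0.3256] yaw -179.96 tilt [-1.e-03 -3.e-04 -1.e+00] j [18. 21. -2. 67.  0. 17.] grip 1.003 F [-0.5 -0.5  0.2]
[-1.7, -40.9, 0.6, 0.0, 0.0, -3.2] 
[0.6, -40.9, 0.6, 0.0, 0.0, -3.2] 
[2.9, -40.8, 0.6, 0.0, 0.0, -3.2] 
[5.1, -40.6, 0.5, 0.0, 0.0, -3.2] 
[7.4, -40.2, 0.6, 0.0, 0.0, -3.2] 

[9.6, -39.8, 0.5, 0.0, 0.0, -3.2] 
[11.8, -39.2, 0.6, 0.0, 0.0, -3.2] 
[14.0, -38.4, 0.5, 0.0, 0.0, -3.2] 
[16.1, -37.6, 0.6, 0.0, 0.0, -3.2] 
[18.2, -36.6, 0.5, 0.0, 0.0, -3.2] 

t 24.75 pos [0.5126 0.1617 0.3256] yaw -179.96 tilt [-1.e-03 -3.e-04 -1.e+00] j [18. 21. -2. 67.  0. 17.] grip 1.003 F [-0.5 -0.5  0.2]
[-0.9, -20.4, 0.3, 0.0, 0.0, 7.4] 
[-3.5, -20.2, 0.3, 0.0, 0.0, 7.4] 
[-6.0, -19.5, 0.3, 0.0, 0.0, 7.4] 
[-8.5, -18.6, 0.3, 0.0, 0.0, 7.4] 
[-10.8, -17.4, 0.3, 0.0, 0.0, 7.4] 

[-13.0, -15.8, 0.3, 0.0, 0.0, 7.4] 
[-14.9, -14.0, 0.3, 0.0, 0.0, 7.4] 
[-16.6, -12.0, 0.3, 0.0, 0.0, 7.4] 
[-18.0, -9.7, 0.3, 0.0, 0.0, 7.4] 
[-19.1, -7.3, 0.3, 0.0, 0.0, 7.4] 

[-19.9, -4.8, 0.3, 0.0, 0.0, 7.4] 
[-20.3, -2.2, 0.3, 0.0, 0.0, 7.4] 
[-20.5, 0.4, 0.3, 0.0, 0.0, 7.4] 
[-20.2, 3.1, 0.2, 0.0, 0.0, 7.4] 
[-19.7, 5.6, 0.3, 0.0, 0.0, 7.4] 

[-18.8, 8.1, 0.2, 0.0, 0.0, 7.4] 
[-17.6, 10.5, 0.3, 0.0, 0.0, 7.4] 
[-16.1, 12.6, 0.2, 0.0, 0.0, 7.4] 
[-14.3, 14.6, 0.3, 0.0, 0.0, 7.4] 
[-12.2, 16.3, 0.2, 0.0, 0.0, 7.4]
```

View pics/w14.png

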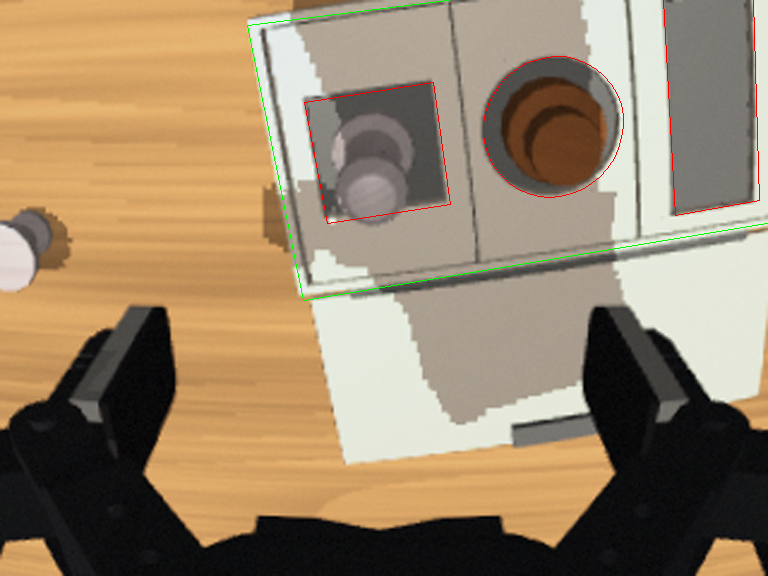

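Run:
```python
from h import *
s=plan(.555,-.2465,.30,122)
```

```text
t 24.75 pos [0.5126 0.1617 0.3256] yaw -179.96 tilt [-1.e-03 -3.e-04 -1.e+00] j [18. 21. -2. 67.  0. 17.] grip 1.003 F [-0.5 -0.5  0.2]
[-4.2, -40.8, 2.6, 0.0, 0.0, 5.8] 
[-8.3, -40.2, 2.6, 0.0, 0.0, 5.8] 
[-12.3, -39.1, 2.6, 0.0, 0.0, 5.8] 
[-16.2, -37.7, 2.5, 0.0, 0.0, 5.8] 
[-20.0, -35.9, 2.6, 0.0, 0.0, 5.8] 

[-23.5, -33.7, 2.5, 0.0, 0.0, 5.8] 
[-26.8, -31.1, 2.6, 0.0, 0.0, 5.8] 
[-29.7, -28.3, 2.5, 0.0, 0.0, 5.8] 
[-32.5, -25.1, 2.6, 0.0, 0.0, 5.8] 
[-34.8, -21.7, 2.5, 0.0, 0.0, 5.8]
```

Call:
play_rows:
  rows:
    - [-4, -41, 2.5, 0, 0, 5.8, 0.9]
    - [-8, -40, 2.5, 0, 0, 5.8, 0.8]
    - [-12, -39, 2.5, 0, 0, 5.8, 0.7]
    - [-16, -38, 2.5, 0, 0, 5.8, 0.7]
    - [-20, -36, 2.5, 0, 0, 5.8, 0.7]

```text
time: 25.25
eef_pos: [0.5323, -0.0439, 0.3118]
tcp_rot: [[-0.873, 0.488, -0.003], [0.488, 0.873, 0.0], [0.003, -0.001, -1.0]]
wrist_force: [0.6, -0.1, -0.0]
grip_width: 0.701
```

Call:
play_rows:
  rows:
    - [-23.5, -33.5, 2.5, 0, 0, 5.8, 0.7]
    - [-27, -31, 2.5, 0, 0, 5.8, 0.7]
    - [-30, -28, 2.5, 0, 0, 5.8, 0.7]
    - [-32.5, -25, 2.5, 0, 0, 5.8, 0.7]
    - [-35, -22, 2.5, 0, 0, 5.8, 0.7]

```text
time: 25.75
eef_pos: [0.5543, -0.2481, 0.2991]
tcp_rot: [[-0.527, 0.85, -0.003], [0.85, 0.527, 0.002], [0.003, -0.002, -1.0]]
wrist_force: [0.7, -0.1, -0.7]
grip_width: 0.699
```

Run:
```python
from h import *
p=get("wrist"); save(p,"w15.png",(160,120,480,360),2.4)
for r in bot.regions_of("block",p)[:2]:
    vs,us=np.nonzero(r["pixels"])
    P=np.array([hit(p,u+.5,v+.5,.014)[:2] for u,v in zip(us,vs)]).astype(np.float32)
    print(round(r["p"],2),us.min(),us.max(),vs.min(),vs.max(),P.mean(0),cv2.minAreaRect(P))
s=plan(.555,-.2465,.183,122)
```

```text
0.77 304 335 146 234 [ 0.5549866  -0.24692397] ((0.555666983127594, -0.24822981655597687), (0.026155749335885048, 0.07944994419813156), 32.86467742919922)
t 25.85 pos [ 0.5542 -0.2512  0.2985] yaw 121.61 tilt [-2.8e-03 -5.0e-04 -1.0e+00] j [-24.  30.   7.  68.  -0.  34.] grip 0.702 F [-0.5  0.6  0.2]
[0.7, 0.6, 23.1, 0.0, 0.0, -0.08] 
[0.7, 0.6, 23.1, 0.0, 0.0, -0.08] 
[0.7, 0.7, 23.1, 0.0, 0.0, -0.08] 
[0.7, 0.6, 23.1, 0.0, 0.0, -0.07] 
[0.8, 0.7, 23.1, 0.0, 0.0, -0.08]
```

View pics/w15.png

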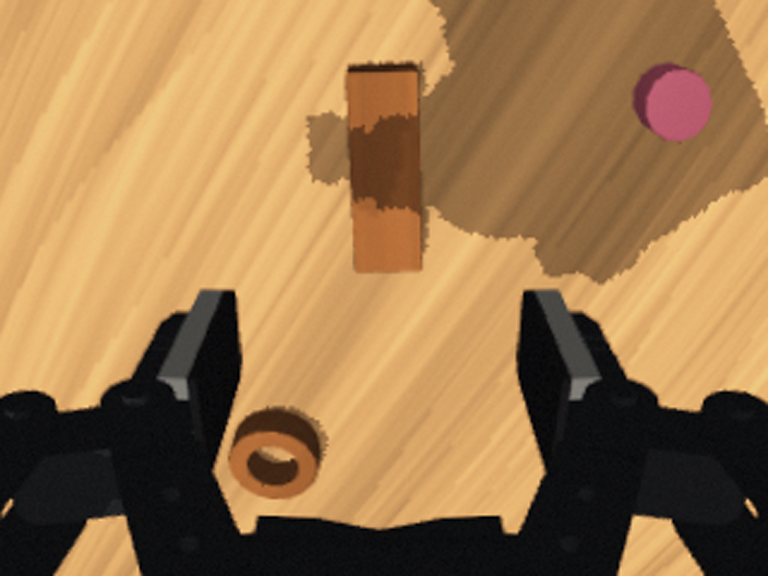

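Call:
play_rows:
  rows:
    - [0, 0, 22, 0, 0, -1, 0.6]
    - [0, 0, 25, 0, 0, 0, 0.6]
    - [0, 0, 25, 0, 0, 0, 0.6]
    - [0, 0, 23, 0, 0, 0, 0.6]
    - [0, 0, 5, 0, 0, 0, 0.6]

```text
time: 26.35
eef_pos: [0.5528, -0.2451, 0.1967]
tcp_rot: [[-0.546, 0.838, -0.008], [0.838, 0.546, 0.004], [0.008, -0.005, -1.0]]
wrist_force: [-0.5, 0.8, 0.2]
grip_width: 0.597
```

Run:
```python
from h import *
s=plan(.555,-.2475,.184,122.8)
```

```text
t 26.35 pos [ 0.5528 -0.2451  0.1967] yaw 123.1 tilt [-0.0083  0.0039 -1.    ] j [-24.  35.  -0.  56.   0.  33.] grip 0.597 F [-0.5  0.8  0.2]
[-0.6, 0.1, 2.5, 0.0, 0.0, 0.06] 
[-0.7, 0.1, 2.5, 0.0, 0.0, 0.06] 
[-0.6, 0.1, 2.6, 0.0, 0.0, 0.06] 
[-0.7, 0.1, 2.5, 0.0, 0.0, 0.06] 
[-0.6, 0.1, 2.6, 0.0, 0.0, 0.06]
```

Call:
play_rows:
  rows:
    - [-0.5, 0, 5, 0, 0, 0, 0.6]
    - [-0.5, 0, 6, 0, 0, 0, 0.6]
    - [-0.5, 0, 3, 0, 0, 0, 0.6]
    - [0, 0, 0, 0, 0, 0, 0.6]
    - [0, 0, 0, 0, 0, 0, 0.6]

```text
time: 26.85
eef_pos: [0.556, -0.248, 0.1879]
tcp_rot: [[-0.545, 0.838, 0.001], [0.838, 0.545, -0.0], [-0.001, 0.001, -1.0]]
wrist_force: [0.3, -0.3, 0.7]
grip_width: 0.599
```

Call:
play_rows:
  rows:
    - [0, 0, 0, 0, 0, 0, 0.1]
    - [0, 0, 0, 0, 0, 0, 0.1]
    - [0, 0, 0, 0, 0, 0, 0.1]
    - [0, 0, 0, 0, 0, 0, 0.1]
    - [0, 0, 0, 0, 0, 0, 0.1]
  grip_force: 60

```text
time: 27.35
eef_pos: [0.556, -0.2481, 0.1881]
tcp_rot: [[-0.545, 0.838, 0.001], [0.838, 0.545, -0.001], [-0.001, 0.001, -1.0]]
wrist_force: [0.4, 0.9, 5.6]
grip_width: 0.26
```

Run:
```python
from h import *
p=get("wrist"); save(p,"w16.png",(160,120,480,360),2.4)
s=plan(.5,.1,.29,189)
s=plan(.4925,.2995,.26,189,(.5,.1,.29,189))
```

```text
t 27.4 pos [ 0.556  -0.248   0.1881] yaw 123.04 tilt [ 1.2e-03 -6.0e-04 -1.0e+00] j [-24.  36.  -0.  54.  -0.  33.] grip 0.257 F [-1.2  0.8  5.5]
[32.2, 14.3, -10.2, 0.0, 0.0, -6.6] 
[30.4, 17.9, -10.2, 0.0, 0.0, -6.6] 
[28.1, 21.3, -10.2, 0.0, 0.0, -6.6] 
[25.5, 24.3, -10.2, 0.0, 0.0, -6.59] 
[22.5, 27.1, -10.2, 0.0, 0.0, -6.6] 

[19.3, 29.5, -10.2, 0.0, 0.0, -6.59] 
[15.7, 31.6, -10.2, 0.0, 0.0, -6.6] 
[12.0, 33.1, -10.2, 0.0, 0.0, -6.59] 
[8.1, 34.3, -10.2, 0.0, 0.0, -6.6] 
[4.2, 35.1, -10.1, 0.0, 0.0, -6.59] 

[-4.8, 39.6, 6.0, 0.0, 0.0, 0.0] 
[-4.8, 39.7, 6.0, 0.0, 0.0, -0.0] 
[-4.7, 39.6, 6.0, 0.0, 0.0, -0.0] 
[-4.8, 39.7, 6.0, 0.0, 0.0, -0.0] 
[-4.7, 39.6, 6.0, 0.0, 0.0, -0.0]
```

View pics/w16.png

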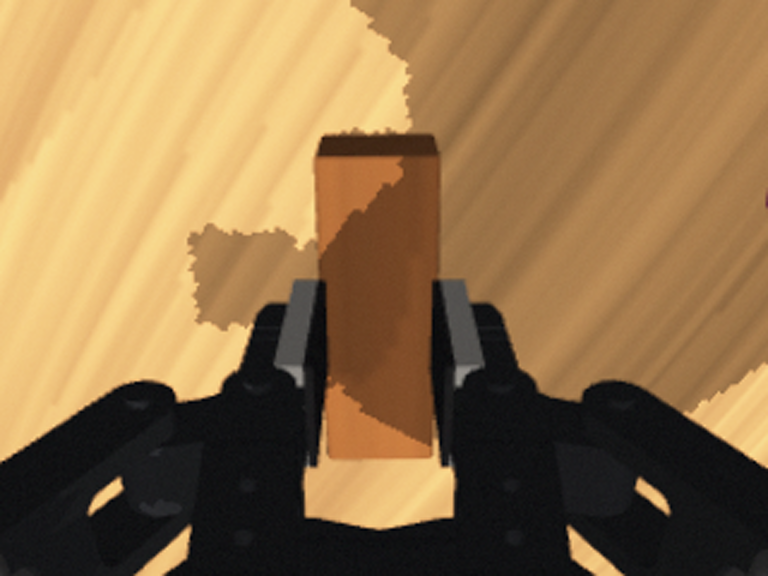

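Call:
play_rows:
  rows:
    - [0, 0, -10, 0, 0, 0, 0.1]
    - [0, 0, -20, 0, 0, 0, 0.1]
    - [0, 0, -30, 0, 0, 0, 0.1]
    - [0, 0, -30, 0, 0, 0, 0.1]
    - [0, 0, -10, 0, 0, 0, 0.1]

```text
time: 27.9
eef_pos: [0.5567, -0.2483, 0.2909]
tcp_rot: [[-0.545, 0.838, 0.005], [0.838, 0.545, -0.002], [-0.005, 0.003, -1.0]]
wrist_force: [0.5, -0.6, -0.1]
grip_width: 0.258
```

Run:
```python
from h import *
p=get("wrist"); save(p,"w17.png",(160,120,480,360),2)
s=plan(.5,.1,.29,189)
```

```text
t 27.95 pos [ 0.5568 -0.2484  0.2912] yaw 123.04 tilt [ 0.006  -0.0027 -1.    ] j [-24.  30.   7.  67.  -0.  33.] grip 0.257 F [-0.4 -0.2  1. ]
[32.3, 14.2, 0.1, 0.0, 0.0, -6.6] 
[30.4, 17.9, 0.1, 0.0, 0.0, -6.6] 
[28.2, 21.2, 0.1, 0.0, 0.0, -6.59] 
[25.6, 24.3, 0.1, 0.0, 0.0, -6.6] 
[22.6, 27.1, 0.1, 0.0, 0.0, -6.59] 

[19.3, 29.5, 0.1, 0.0, 0.0, -6.6] 
[15.8, 31.6, 0.1, 0.0, 0.0, -6.59] 
[12.1, 33.2, 0.2, 0.0, 0.0, -6.6] 
[8.2, 34.3, 0.1, 0.0, 0.0, -6.59] 
[4.3, 35.1, 0.2, 0.0, 0.0, -6.6]
```

View pics/w17.png

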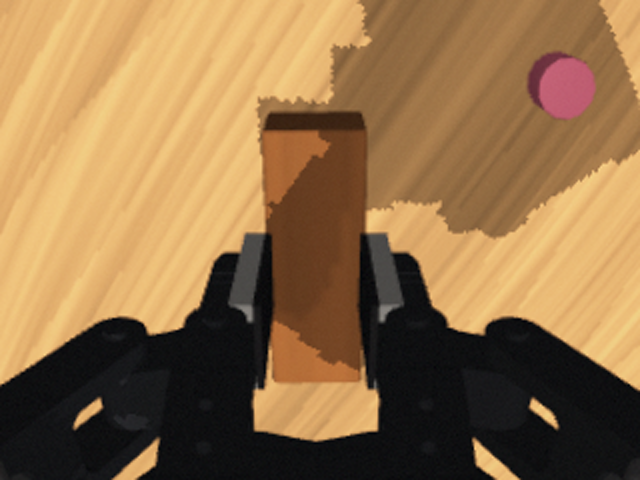

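Call:
play_rows:
  rows:
    - [32, 14, -3, 0, 0, -6.6, 0.1]
    - [30.5, 18, -3, 0, 0, -6.6, 0.1]
    - [28, 21, -3, 0, 0, -6.6, 0.1]
    - [25.5, 24.5, -3, 0, 0, -6.6, 0.1]
    - [22.5, 27, -3, 0, 0, -6.6, 0.1]

```text
time: 28.45
eef_pos: [0.5266, -0.073, 0.3006]
tcp_rot: [[-0.916, 0.402, -0.003], [0.402, 0.916, 0.0], [0.003, -0.001, -1.0]]
wrist_force: [0.9, -0.2, -0.2]
grip_width: 0.259
```

Call:
play_rows:
  rows:
    - [19.5, 29.5, 0, 0, 0, -6.6, 0.1]
    - [16, 31.5, 0, 0, 0, -6.6, 0.1]
    - [12, 33, 0, 0, 0, -6.6, 0.1]
    - [8, 34.5, 0, 0, 0, -6.6, 0.1]
    - [4, 35, 0, 0, 0, -6.6, 0.1]

```text
time: 28.95
eef_pos: [0.4983, 0.1011, 0.3007]
tcp_rot: [[-0.987, -0.162, -0.002], [-0.162, 0.987, -0.001], [0.003, -0.0, -1.0]]
wrist_force: [0.7, 0.3, -0.1]
grip_width: 0.258
```

Call:
play_rows:
  rows:
    - [-4.5, 40, 0, 0, 0, 0, 0.1]
    - [-4.5, 44, 0, 0, 0, 0, 0.1]
    - [-4.5, 44, 0, 0, 0, 0, 0.1]
    - [-4.5, 40, 0, 0, 0, 0, 0.1]
    - [-4.5, 30, 0, 0, 0, 0, 0.1]

```text
time: 29.45
eef_pos: [0.4894, 0.3011, 0.3004]
tcp_rot: [[-0.987, -0.159, -0.002], [-0.159, 0.987, -0.001], [0.002, -0.001, -1.0]]
wrist_force: [0.1, 0.0, 0.0]
grip_width: 0.258
```

Run:
```python
from ov import *
p=get("wrist"); overlay(p,.503,.2305,9,"w18.png",(160,120,480,360),2.4)
s=plan(.4925,.2995,.21,189)
```

```text
t 29.5 pos [0.4894 0.3048 0.3005] yaw -170.64 tilt [-0.0014  0.003  -1.    ] j [32. 26.  2. 66.  0. 23.] grip 0.258 F [2.2 3.2 0.2]
[-0.4, -1.1, 18.1, 0.0, 0.0, 0.07] 
[-0.5, -1.2, 18.1, 0.0, 0.0, 0.07] 
[-0.4, -1.1, 18.1, 0.0, 0.0, 0.07] 
[-0.5, -1.1, 18.1, 0.0, 0.0, 0.07] 
[-0.4, -1.2, 18.1, 0.0, 0.0, 0.07]
```

View pics/w18.png

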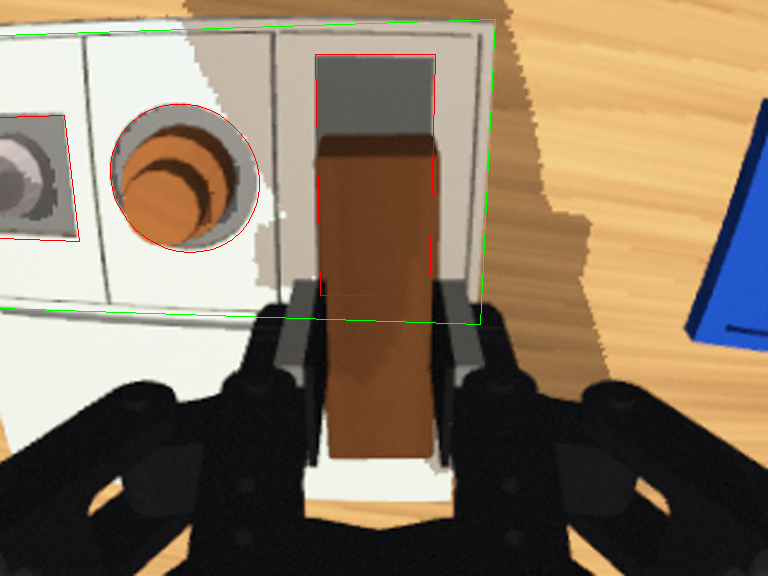

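Call:
play_rows:
  rows:
    - [-0.5, 0, 16, 0, 0, 0, 0.1]
    - [-0.5, 0, 22, 0, 0, 0, 0.1]
    - [-0.5, -0.5, 22, 0, 0, 0, 0.1]
    - [-0.5, -0.5, 20, 0, 0, 0, 0.1]
    - [-0.5, 0, 10, 0, 0, 0, 0.1]

```text
time: 30.0
eef_pos: [0.4917, 0.2973, 0.2087]
tcp_rot: [[-0.988, -0.157, -0.005], [-0.157, 0.988, -0.003], [0.006, -0.002, -1.0]]
wrist_force: [0.1, 0.1, -1.2]
grip_width: 0.259
```

Call:
play_rows:
  rows:
    - [0, 0, 3, 0, 0, 0, 0.1]
    - [0, 0, 2, 0, 0, 0, 0.1]
    - [0, 0, 0, 0, 0, 0, 0.1]
    - [0, 0, 0, 0, 0, 0, 0.1]
    - [0, 0, 0, 0, 0, 0, 0.1]

```text
time: 30.5
eef_pos: [0.4933, 0.2985, 0.2081]
tcp_rot: [[-0.988, -0.157, 0.002], [-0.157, 0.988, 0.001], [-0.002, 0.001, -1.0]]
wrist_force: [-0.0, -0.4, -0.6]
grip_width: 0.264
```

Run:
```python
from ov import *
p=get("wrist"); overlay(p,.503,.2305,9,"w19.png",(160,120,480,360),2.4)
s=plan(.4925,.2995,.1985,189)
```

```text
t 30.55 pos [0.4933 0.2985 0.208 ] yaw -170.96 tilt [ 1.3e-03  8.0e-04 -1.0e+00] j [31. 31. -5. 54. -0. 22.] grip 0.262 F [0.1 0.9 0.5]
[0.1, 0.2, 1.9, 0.0, 0.0, 0.01] 
[0.1, 0.2, 1.9, 0.0, 0.0, 0.01] 
[0.1, 0.2, 1.9, 0.0, 0.0, 0.01] 
[0.2, 0.3, 1.9, 0.0, 0.0, 0.01] 
[0.1, 0.2, 1.9, 0.0, 0.0, 0.01]
```

View pics/w19.png

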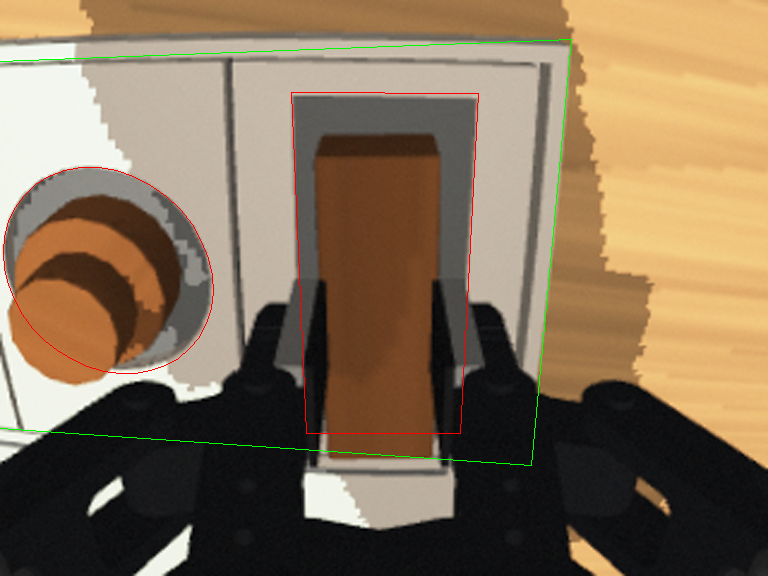

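Call:
play_rows:
  rows:
    - [0, 0.3, 3, 0, 0, 0, 0.1]
    - [0, 0.3, 3, 0, 0, 0, 0.1]
    - [0, 0, 2, 0, 0, 0, 0.1]
    - [0, 0, 0, 0, 0, 0, 0.1]
    - [0, 0, 0, 0, 0, 0, 0.1]

```text
time: 31.05
eef_pos: [0.4929, 0.2989, 0.199]
tcp_rot: [[-0.988, -0.157, -0.0], [-0.157, 0.988, -0.0], [0.0, -0.0, -1.0]]
wrist_force: [-0.1, 0.3, 0.4]
grip_width: 0.257
```

Call:
play_rows:
  rows:
    - [0, 0, 1, 0, 0, 0, 0.1]
    - [0, 0, 1, 0, 0, 0, 0.1]
    - [0, 0, 0, 0, 0, 0, 0.1]
    - [0, 0, 0, 0, 0, 0, 0.1]
    - [0, 0, 0, 0, 0, 0, 0.1]

```text
time: 31.55
eef_pos: [0.493, 0.2989, 0.1981]
tcp_rot: [[-0.988, -0.157, 0.001], [-0.157, 0.988, 0.0], [-0.001, 0.0, -1.0]]
wrist_force: [-1.2, -0.9, 5.8]
grip_width: 0.257
```

Contact at the expected height (0.198). Release.

Call:
play_rows:
  rows:
    - [0, 0, 0, 0, 0, 0, 0.35]
    - [0, 0, 0, 0, 0, 0, 0.42]
    - [0, 0, 0, 0, 0, 0, 0.42]
    - [0, 0, -10, 0, 0, 0, 0.42]
    - [0, 0, -20, 0, 0, 0, 0.42]

```text
time: 32.05
eef_pos: [0.4922, 0.2984, 0.2261]
tcp_rot: [[-0.988, -0.157, -0.004], [-0.157, 0.988, -0.002], [0.004, -0.002, -1.0]]
wrist_force: [-0.1, 0.3, 0.3]
grip_width: 0.423
```

Call:
play_rows:
  rows:
    - [0, 0, -35, 0, 0, 0, 0.6]
    - [2, 0, -45, 0, 0, 0, 1]
    - [10, 0, -30, 0, 0, 0, 1]
    - [15, 0, 0, 0, 0, 0, 1]
    - [0, 0, 0, 0, 0, 0, 1]

```text
time: 32.55
eef_pos: [0.4654, 0.2946, 0.3393]
tcp_rot: [[-0.987, -0.158, 0.002], [-0.158, 0.987, 0.001], [-0.002, 0.001, -1.0]]
wrist_force: [-0.2, -0.5, 0.9]
grip_width: 1.001
```

Run:
```python
from ov import *
p=get("wrist"); overlay(p,.503,.2305,9,"w20.png",(80,100,480,340),2)
for l,z in (("block",.02),("small_counter",.036),("large_counter",.02)):
  for r in bot.regions_of(l,p)[:2]:
    vs,us=np.nonzero(r["pixels"]); print(l,round(r["p"],2),us.mean().round(),vs.mean().round(),hit(p,us.mean()+.5,vs.mean()+.5,z).round(4))
p=get("scene"); save(p,"s20.png",(130,130,450,290),2.4)
s=plan(.4,.2,.35)
```

```text
block 0.61 317.0 205.0 [0.4911 0.2993 0.02  ]
small_counter 0.59 21.0 237.0 [ 0.6102 -0.1254  0.036 ]
small_counter 0.55 244.0 213.0 [0.505  0.2304 0.036 ]
large_counter 0.66 251.0 199.0 [0.4952 0.2328 0.02  ]
large_counter 0.17 177.0 210.0 [0.5206 0.1529 0.02  ]
t 32.8 pos [0.4665 0.2946 0.3363] yaw -170.97 tilt [-1.3e-03 -9.0e-04 -1.0e+00] j [32. 22.  1. 69. -0. 23.] grip 0.997 F [0.5 0.1 0.3]
[16.1, -16.6, -2.7, 0.0, 0.0, -0.0] 
[16.1, -16.6, -2.8, 0.0, 0.0, -0.0] 
[16.1, -16.6, -2.7, 0.0, 0.0, -0.0] 
[16.1, -16.6, -2.8, 0.0, 0.0, -0.0] 
[16.1, -16.6, -2.7, 0.0, 0.0, -0.0]
```

View pics/w20.png

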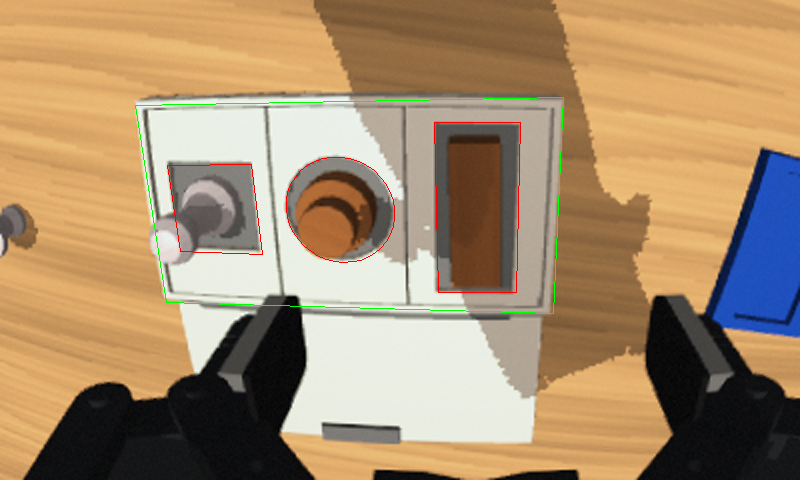

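View pics/s20.png

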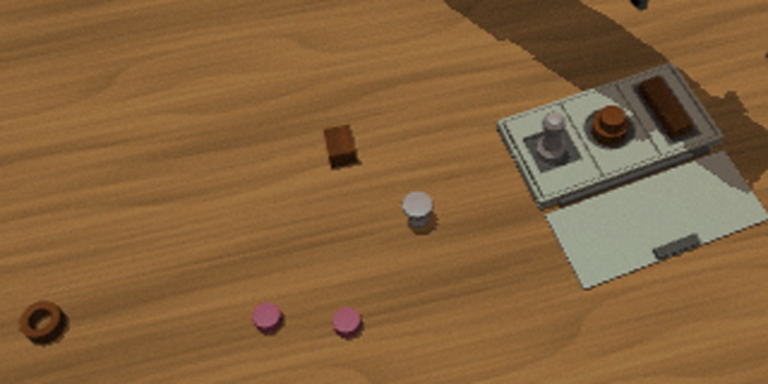

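Run:
```python
from h import *
print(bot.hand_in())
```

```text
the job is handed in; nothing more can be done
None
```

I packed all four game pieces into the organizer and handed the job in at about 33 s of the 99 s limit. The hand-in gave no verdict.

- **Large counter:** it lies flat in the round well. After release it measured (0.503, 0.230), within about 1 mm of the well centre.
- **Small counter:** it lies on top of the large one. In the last wrist picture it measured (0.505, 0.230), about 2 mm from the well centre.
- **Pawn:** it stands upright in the square well. I checked this by eye in the wrist and scene pictures and did not measure its position again after release.
- **Block:** it lies flat in the long well. It measured (0.491, 0.299), about 2–3 mm from the well centre.

Each piece was released only after a 5–8 N contact at the height expected for the floor under it. The highest wrist force I saw was about 8 N.

In the last scene picture the drawer knob, door wedge, curtain ring and both pink counters stand where they were. The gripper is open and clear, about 0.34 m up.

One check disagreed: the last network reading put the large counter about 8 mm off, at (0.495, 0.233). The small counter covers much of it in that picture, so I trusted the clear view taken right after its release.

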